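Scoop used test cassettes from under the bench riser

TASK

Two used test cassettes have slid in under the wire riser shelf. Without touching them with the gripper, slide the flat scoop in under the shelf lip, fetch both cassettes out on it and tip them from low down into the steel discard tray, then lay the scoop flat back on the open bench and let go of it. Leave the other things on and around the shelf where they stand.

Things in the scene. Friction and masses are not known exactly. Their poses are not given: they have to be found in the camera images.
- shelf_lip (a point): Steel wire bench riser, a low fixed shelf 380 wide, 156 deep, 80 high, on four corner posts (12 thick, 183 to either side of the middle). The point: middle of the bottom edge of its turned-down front lip, 55 above the bench; below it the front is open. x points in under the shelf, y left along the lip, z up. Through its wires the cassettes can be seen from above.
- shelf_skirt (a point): Middle of the foot of the riser's rear skirt, a plate 34 high that closes the back along the bench. The point lies at bench height on the plate's near face, 150 behind the lip. Same axes as shelf_lip. Parts that are pushed inwards stop here.
- scoop_grip (a point): Grip point on the black handle of the aluminium scoop (0.15 kg, lies flat on the bench at first). Scoop axes: x from handle to blade, y across, z up. Handle: straight bar 20 wide (y), 12 thick, 85 long, rising backwards from the pan's rear edge at 65 degrees (along -0.423, 0, 0.906). The point is on its centre line, 25 from its free end; squeeze across y, fingers pointing down along it.
- scoop_pan (a point): The middle of the scoop's pan, at its underside; scoop axes. Pan: 150 long (x), 132 wide (128 inside), floor 2 thick, rear wall 26 high, side walls falling from 26 at the rear to 7 near the front, front open, its last 22 tapering to an edge 0.4 thin. scoop_grip lies 101 behind this point and 66 above it.
- scoop_tip (a point): The middle of the scoop's front edge, at its underside: 176 ahead (x) of scoop_grip and 66 below it, 75 ahead of scoop_pan. Scoop axes.
- cassette_a_mid (a point): White plastic test cassette, 70 x 22 x 7, 12 g, lying loose and flat on the bench under the shelf, lower edges bevelled (2.5). The point is its centre; x along its length, z up. Friction about 0.6 on bench, pan and tray: it rides on a pan that moves gently, and slides off one tilted more than about 35 degrees.
- cassette_b_mid (a point): The second cassette, the same, beside the first: their centres 50 to 65 apart, side by side along the shelf. The point is its centre.
- tray_in (a point): Open stainless discard tray, loose, 0.5 kg, 160 (x) x 180 (y) x 35 high outside, walls and floor 3 thick. The point is the centre of its inner floor, 3 above the bench; z up.
- tube_rack: Blue tube rack with small snap-cap tubes, 70 x 105 x 60 high, standing on the left end of the shelf. Origin: centre of its underside. Not to be disturbed.
- tip_box: White pipette-tip box with a yellow top, 120 x 84 x 50 high, standing on the right end of the shelf. Origin: centre of its underside. Not to be disturbed.
- slide_box: Small grey and white slide box, 87 x 35 x 35 high, standing on the bench under the right end of the shelf. Origin: centre of its underside. Not to be disturbed.
- reagent_bottle: Amber bottle, 56 in diameter, 115 high, standing on the bench beyond the right end of the shelf. Origin: centre of its underside. Not to be disturbed.
- timer: White bench timer, 62 x 62 x 14, lying on the bench between the robot and the shelf. Origin: centre of its underside. Not to be disturbed.

How it is judged:
By the outcome, as a careful person would: the job done as asked, in the order asked, and still so for the second after the job is handed in, with the robot touching nothing.
It also fails if it takes over 72 s, if anything falls off the work surface, if the arm or the gripper's body presses on something with over 40 N, if the wrist force passes 120 N, or if a joint passes its speed limit or range.

ROBOT

A 6-joint arm with a two-finger parallel gripper is mounted at the origin on the work surface. World frame = base frame: x ahead of the robot, y to its left, z up, the work surface at z = 0. Lengths are in m, angles in rad, forces in N, time in s.
With the tool pointing down it reaches from about 0.25 to 0.775 m from the base axis. Payload 4 kg.
Tool frame: the origin (TCP) lies at the very end of the fingers, on their centre line; the grasp point (between the pads) lies env.tcp_to_grasp behind it (env.tcp_to_grasp is the distance from the TCP to the grasp point, in m); z points along the fingers, y is the line along which they close (so a half turn about z gives the same grasp; the last joint's range is limited). The gripper opens to 85 mm and grips with 20 to 120 N. Pads are 22 mm wide; open, the fingers measure 114 mm over their backs; the gripper's body (76 mm by 85 mm) begins 54 mm behind the grasp point. The pads swing forward as they close: fully open they stand 13 mm farther back than shut.
Start: joints at [-1.253, 0.087, 1.371, -0, 1.684, -0.103], TCP at [0.225, -0.502, 0.231] pointing down, gripper open.
Joint ranges: [-3.1, 3.1], [-0.76, 2.03], [0.27, 2.55], [-1.08, 4.22], [0.17, 2.65], [-2.57, 2.57]. Speed limits (rad/s): [2.79, 2.79, 3.14, 3.14, 3.14, 3.14].

INTERFACE

Orientations are given as a unit quaternion [x, y, z, w].
In Python, from bench import env, viewer gives the robot as it stands.
- The arm moves only by the shell command python3 -m jog 'ROWS' [OPENING] [FORCE]. ROWS is JSON, a list of rows, each an object of numbers: "x", "y", "z": the shift along the tool's x, y, z in mm; "ax", "ay", "az": the turn, a rotation vector about the tool's x, y, z in rad. A call has 1 to 20 rows; each row is the pose to reach, as a shift and turn from the pose commanded when the call began, along the tool's axes at that moment; what a row does not reach only later rows make up. A row lasts 1/12 s, in which the tool goes at most 41.7 mm and 7.16 degrees, less where a joint would pass 70% of its speed; a pose out of reach is approached as far as the arm can. A call with a gripper value outside its range is refused whole. OPENING is the opening in per cent of the stroke, from 0 (shut) to 100 (fully open), set as the call begins (- or left out, the last holds). The fingers move at their own pace and stop on an object; FORCE is the grip in N (left out, the last holds). Time passes only in rows, so rows that repeat a pose let the fingers close. It gives the time, the measured TCP pose, the force, the opening and the grip force at its end, in the units of the state.
- env.state(): the state, without advancing time (a new reading comes with each control period).
- viewer.snapshot(name): name is "scene" or "top" or "wrist"; returns a dict with "color" (384x512x3 uint8, red, green, blue), "z_map" (384x512 float32, m along the optical axis (not along the pixel's ray), 0 where there is no reading), "intrinsics" (3x3 intrinsics, pixels), "rvec" (rotation vector, rad) and "tvec" (3), from world to camera coordinates, as OpenCV has them; the wrist camera has in their place "hand_eye" (4x4, takes a point from camera to tool coordinates, whose origin is the TCP and whose axes are the flange's). Camera axes: x right, y down, z forward; pixel columns grow to the right and rows downward; lengths in m; the calibration is good to about 2 mm. A picture is of the moment at which its call begins: read the wrist's pose just before it.
- env.hand_in(): hands the job in; it is judged then, once.
Trained networks look in a picture, given as the dict that the camera call returned (one of the last four; its "shot" number tells which), for a name from the list of things; names that differ only in an ending like _2 or _b are one class to them, and where a whole thing is asked for, a point or a joint stands for the part that bears it (a point fixed in the world has none). Each returns a list of dicts, best first, with "score" (0 to 1); they miss things now and then, are a little off and sometimes report something else, mostly with a low value. They report only what shows in the picture. A call takes as long as a camera call.
- viewer.boxes_of(thing, picture): "position" ([x, y, z] in m, in world coordinates, good to about 4 mm: the middle of the surface that is visible of it).
The state is a dict: "time_s": time; "joint_positions": joint angles; "qd": joint speeds; "joint_torque": joint torques, N m; "tcp_pos": TCP position; "eef_rot": TCP orientation; "force": force on the tool from outside, world axes, zero at the start; "wrist_torque": the same for the moment, N m; "grip_width": finger opening in m; "grasp_force": force on a finger pad.
Only numpy, scipy, OpenCV 4.12 (cv2) and the standard library are available. Lean on these libraries where they do the work, as an engineer would, in place of code of your own. Each camera call takes 0.05 s, during which the arm holds its last target. There are 200 camera calls.

## Working session

There is one attempt and no reset: what is moved stays moved. The work goes in short steps, Python scripts to look and compute and a shell command to move; the robot and the scene stay as the last step left them, time stands still between calls to the robot, and variables do not carry over. Pictures are saved under pics/ and viewed, at most 13 in all, crops included, and the job is handed in when it is done.

```bash
mkdir -p pics; ls; cat > h.py <<'E'
import numpy as np, cv2
from scipy.spatial.transform import Rotation as R
from bench import env, viewer
def world(p,uv):
    u,v=int(round(uv[0])),int(round(uv[1])); z=p["z_map"][v,u]; K=p["intrinsics"]
    c=np.array([(uv[0]-K[0,2])*z/K[0,0],(uv[1]-K[1,2])*z/K[1,1],z])
    Rm=cv2.Rodrigues(np.array(p["rvec"]))[0]; return Rm.T@(c-np.array(p["tvec"]).ravel())
def cloud(p):
    z=p["z_map"];K=p["intrinsics"];v,u=np.indices(z.shape)
    c=np.stack([(u-K[0,2])*z/K[0,0],(v-K[1,2])*z/K[1,1],z],-1)
    Rm=cv2.Rodrigues(np.array(p["rvec"]))[0]; return (c-np.array(p["tvec"]).ravel())@Rm
def plane(p,uv,h):
    K=p["intrinsics"];Rm=cv2.Rodrigues(np.array(p["rvec"]))[0];t=np.array(p["tvec"]).ravel()
    d=Rm.T@np.linalg.inv(K)@np.array([uv[0],uv[1],1.]);o=-Rm.T@t
    return o+d*(h-o[2])/d[2]
def proj(p,X):
    return cv2.projectPoints(np.array(X,float).reshape(-1,3),np.array(p["rvec"]),np.array(p["tvec"]),np.array(p["intrinsics"]),None)[0].reshape(-1,2)
def save(p,n): cv2.imwrite("pics/"+n+".png",p["color"][:,:,::-1])
E
python3 - <<'E'
from h import *
np.set_printoptions(precision=3,suppress=True)
print(env.tcp_to_grasp)
ims=[]
for n in ["top","scene"]:
    p=viewer.snapshot(n); ims.append(p["color"])
    for t in "shelf_lip shelf_skirt scoop_grip scoop_pan scoop_tip cassette_a_mid tray_in tube_rack tip_box slide_box reagent_bottle timer".split():
        print(n,t,[(round(d["score"],2),np.array(d["position"])) for d in viewer.boxes_of(t,p)[:3]])
    np.save(n+".npy",p,allow_pickle=True)
    print({k:p[k] for k in("rvec","tvec")})
    cv2.imwrite(f"pics/{n}.png",cv2.resize(p["color"][:,:,::-1],(800,600)))
E
```

```text
pics
0.0187
top shelf_lip [(0.84, array([ 0.713, -0.007,  0.077])), (0.27, array([ 0.373, -0.058,  0.016]))]
top shelf_skirt [(0.94, array([ 0.714, -0.01 ,  0.078])), (0.27, array([ 0.711, -0.068,  0.005]))]
top scoop_grip [(0.85, array([0.577, 0.332, 0.002]))]
top scoop_pan [(0.76, array([ 0.575,  0.331, -0.001]))]
top scoop_tip [(0.81, array([0.579, 0.332, 0.003]))]
top cassette_a_mid [(0.67, array([ 0.709, -0.068,  0.006]))]
top tray_in [(0.75, array([ 0.507, -0.373,  0.005]))]
top tube_rack [(0.71, array([0.704, 0.111, 0.117]))]
top tip_box [(0.95, array([ 0.706, -0.158,  0.123]))]
top slide_box [(0.64, array([ 0.711, -0.011,  0.079])), (0.31, array([ 0.573,  0.337, -0.001]))]
top reagent_bottle [(0.59, array([ 0.73 , -0.258,  0.08 ]))]
top timer [(0.69, array([ 0.371, -0.056,  0.017]))]
{'rvec': array([ 2.23 , -2.166,  0.066]), 'tvec': array([-0.017,  0.591,  1.394])}
scene shelf_lip [(0.8, array([0.741, 0.014, 0.074]))]
scene shelf_skirt [(0.69, array([0.742, 0.012, 0.075]))]
scene scoop_grip [(0.65, array([0.576, 0.334, 0.001]))]
scene scoop_pan [(0.67, array([0.572, 0.337, 0.002]))]
scene scoop_tip [(0.72, array([0.574, 0.335, 0.003]))]
scene cassette_a_mid [(0.69, array([ 0.379, -0.046,  0.013])), (0.6, array([ 0.719, -0.061,  0.004]))]
scene tray_in [(0.69, array([ 0.509, -0.372,  0.004]))]
scene tube_rack [(0.3, array([ 0.735, -0.006,  0.009]))]
scene tip_box [(0.58, array([ 0.722, -0.141,  0.127]))]
scene slide_box [(0.72, array([ 0.722, -0.16 ,  0.027]))]
scene reagent_bottle [(0.68, array([ 0.748, -0.256,  0.086]))]
scene timer [(0.76, array([ 0.378, -0.051,  0.012]))]
{'rvec': array([ 0.762,  2.64 , -1.06 ]), 'tvec': array([ 0.508, -0.167,  1.593])}
```

View pics/top.png

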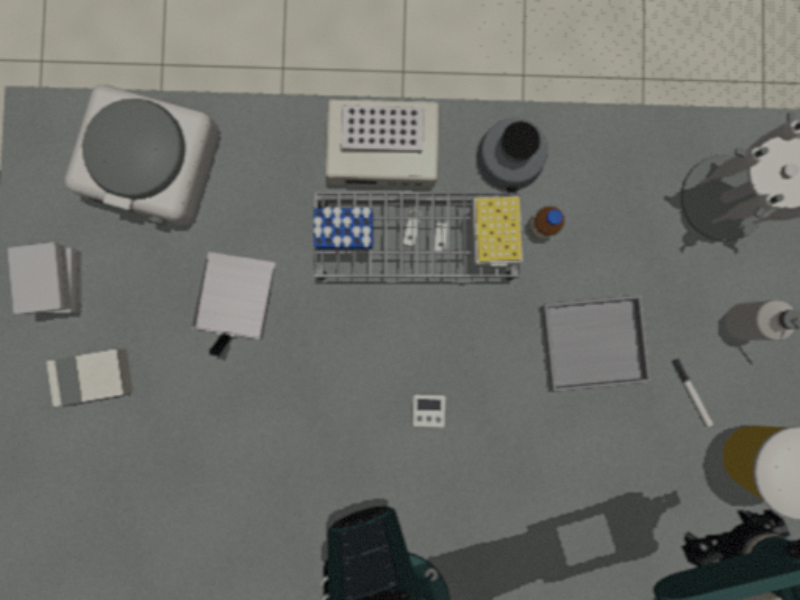

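View pics/scene.png

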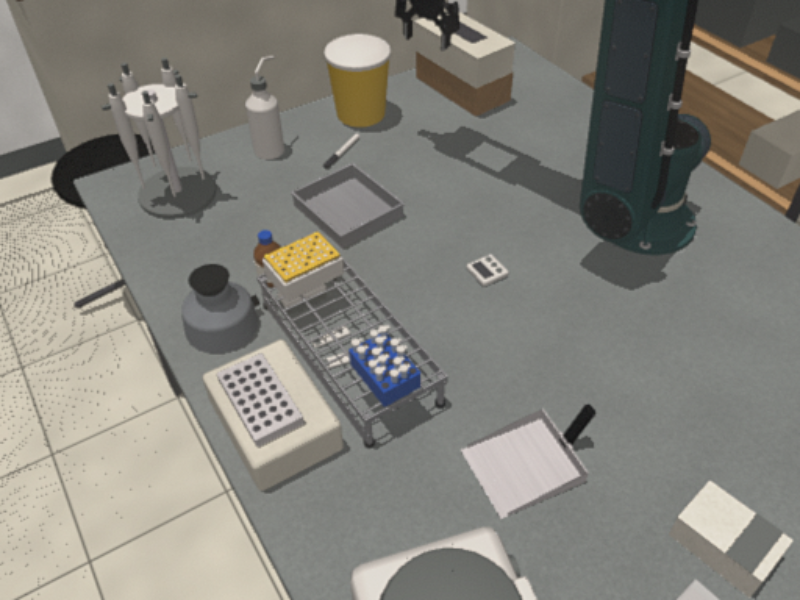

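The top picture (upscaled to 800x600) shows the scoop at (235,297) with its handle at (220,346), cassettes at (410,232) and (441,236) under the wires, and the tray at (596,343). The timer is at (429,411). The scene view confirms the layout, with the slide box below the yellow box. Next I'll measure these precisely.

```bash
python3 - <<'E'
from h import *
np.set_printoptions(precision=4,suppress=True)
P={n:np.load(n+".npy",allow_pickle=True).item() for n in("top","scene")}
def rect(pts,l):
    r=cv2.minAreaRect((pts[:,:2]*1000).astype(np.float32)); print(l,len(pts),"c",np.round(r[0],1),"size",np.round(r[1],1),"ang",round(r[2],1))
for n,p in P.items():
    W=cloud(p); c=p["color"].astype(int); ok=p["z_map"]>0
    X,Y,Z=W[...,0],W[...,1],W[...,2]; mn=c.min(-1);sat=c.max(-1)-mn
    def box(x0,x1,y0,y1,z0,z1,e=True): return ok&(X>x0)&(X<x1)&(Y>y0)&(Y<y1)&(Z>z0)&(Z<z1)&e
    rect(W[box(.58,.85,-.23,.23,.068,.095)],n+" shelf")
    rect(W[box(.4,.62,-.5,-.25,.025,.045)],n+" traytop")
    rect(W[box(.3,.45,-.12,.02,.010,.03)],n+" timer")
    m=box(.65,.82,-.22,-.08,.025,.045); 
    if m.sum()>3: rect(W[m],n+" slidebox")
    m=box(.63,.8,-.12,.08,-.02,.03,(mn>130))
    k,lab,st,ce=cv2.connectedComponentsWithStats(cv2.dilate(m.astype(np.uint8),np.ones((3,3))))
    for i in range(1,k):
        if st[i,4]>20: q=W[(lab==i)&m]; rect(q,n+" cass"); print(q.mean(0))
    # scoop pan: brightness vs bench
    m=box(.45,.72,.22,.45,-.02,.02,(mn>125)); 
    rect(W[m],n+" pan");print(W[m].mean(0))
    m=box(.40,.60,.22,.45,.02,.12,(mn<60)); 
    if m.sum(): print(n,"handle",m.sum(),W[m].mean(0)); q=W[m]; print(q[np.argmax(q[:,2])],q[np.argmin(q[:,2])]); 
t=P["top"]["color"][:,:,::-1]
a=cv2.resize(t[115:185,195:340],None,fx=5,fy=5,interpolation=cv2.INTER_CUBIC)
b=cv2.resize(t[155:235,115:185],None,fx=3,fy=3,interpolation=cv2.INTER_CUBIC)
s=P["scene"]["color"][:,:,::-1]; b2=cv2.resize(s[165:260,170:290],None,fx=3,fy=2.5,interpolation=cv2.INTER_CUBIC)
o=np.zeros((600,800,3),np.uint8);o[:350,:725]=a;o[355:595,:210]=b[:240];o[355:592,220:580]=b2;cv2.imwrite("pics/crop.png",o)
E
```

```text
top shelf 2672 c [734.4 -30.7] size [231.1 398.5] ang 0.0
top traytop 545 c [ 510.4 -370.1] size [166.  187.4] ang 7.2
top timer 398 c [371.3 -55.8] size [61.1 61.8] ang 88.1
top slidebox 94 c [ 799.6 -150. ] size [ 36.1 140. ] ang 11.9
top cass 107 c [716.  -10.6] size [22.8 51.6] ang 80.7
[ 0.7147 -0.01    0.0067]
top cass 109 c [706.5 -69.4] size [23.3 54.5] ang 82.8
[ 0.7075 -0.0689  0.0068]
top pan 2039 c [582.3 328.4] size [132.1 152.1] ang 82.7
[0.5838 0.3283 0.0018]
top handle 108 [0.4857 0.3365 0.067 ]
[0.4792 0.3454 0.094 ] [0.5047 0.3364 0.0284]
scene shelf 3076 c [736.6 -28.5] size [230.6 403.1] ang 0.8
scene traytop 580 c [ 511.5 -367.3] size [169.6 191.7] ang 7.3
scene timer 303 c [373.4 -50.6] size [67.2 63.7] ang 89.1
scene slidebox 243 c [ 758.2 -167.4] size [136.4 114.7] ang 37.2
scene cass 4 c [645.8 -85.5] size [ 4.8 15.4] ang 42.1
[ 0.648  -0.0861  0.0025]
scene cass 132 c [696.4 -66.2] size [ 62.2 123.2] ang 80.6
[ 0.7018 -0.0638  0.0061]
scene cass 19 c [785.4 -71.6] size [12.4 95.6] ang 7.1
[ 0.7866 -0.0741  0.0014]
scene cass 145 c [736.   19.7] size [116.7  53.7] ang 83.5
[0.7324 0.0117 0.0036]
scene cass 63 c [781.8  35.4] size [11.3 88.7] ang 1.1
[0.7806 0.0403 0.0016]
scene pan 6342 c [585. 335.] size [229.8 269.9] ang 90.0
[0.5913 0.3329 0.0017]
scene handle 211 [0.4912 0.3429 0.0627]
[0.4761 0.3381 0.0949] [0.5132 0.3436 0.0202]Traceback (most recent call last):
  File "<stdin>", line 28, in <module>
ValueError: could not broadcast input array from shape (238,360,3) into shape (237,360,3)
```

```bash
python3 - <<'E'
from h import *
np.set_printoptions(precision=4,suppress=True)
P={n:np.load(n+".npy",allow_pickle=True).item() for n in("top","scene")}
t=P["top"]["color"][:,:,::-1]
a=cv2.resize(t[115:185,195:340],None,fx=5,fy=5,interpolation=cv2.INTER_CUBIC)
s=P["scene"]["color"][:,:,::-1]; b2=cv2.resize(s[150:290,160:290],None,fx=3,fy=1.7,interpolation=cv2.INTER_CUBIC)
o=np.zeros((600,800,3),np.uint8);o[:350,:725]=a;o[355:355+b2.shape[0],:390]=b2
p=P["top"];W=cloud(p)
cc=p["color"][...].astype(int)
# side profile of shelf: rows of z 60..90 along column strips
for y0 in(-.1,-.05,0.0,.03):
    m=(abs(W[...,1]-y0)<.012)&(W[...,0]>.58)&(W[...,0]<.84)&(W[...,2]>.05)&(W[...,2]<.1)
    x=np.sort(W[m][:,0]);print(y0,x[:4],x[-4:])
for x0 in(.66,.70,.75):
    m=(abs(W[...,0]-x0)<.012)&(abs(W[...,1]+.03)<.25)&(W[...,2]>.05)&(W[...,2]<.1)
    y=np.sort(W[m][:,1]);print(x0,y[:4],y[-4:])
ps=P["scene"]
for d in viewer.boxes_of("slide_box",viewer.snapshot("scene"))[:2]: print(d)
cv2.imwrite("pics/crop.png",o)
E
```

```text
-0.1 [0.6246 0.6246 0.6248 0.6249] [0.7805 0.7805 0.7811 0.7813]
-0.05 [0.623  0.6231 0.6233 0.6233] [0.8387 0.8392 0.8394 0.8394]
0.0 [0.6211 0.6219 0.6219 0.622 ] [0.838  0.8393 0.8394 0.8397]
0.03 [0.6212 0.6213 0.6213 0.6215] [0.8391 0.8391 0.8391 0.8395]
0.66 [-0.2143 -0.2135 -0.2109 -0.1994] [0.1646 0.1646 0.1647 0.1685]
0.7 [-0.2799 -0.2767 -0.2762 -0.276 ] [0.0359 0.036  0.0361 0.0363]
0.75 [-0.2799 -0.2785 -0.2767 -0.2751] [0.1676 0.1676 0.1678 0.1679]
{'position': [0.7244, -0.1582, 0.0267], 'score': 0.57}
```

View pics/crop.png

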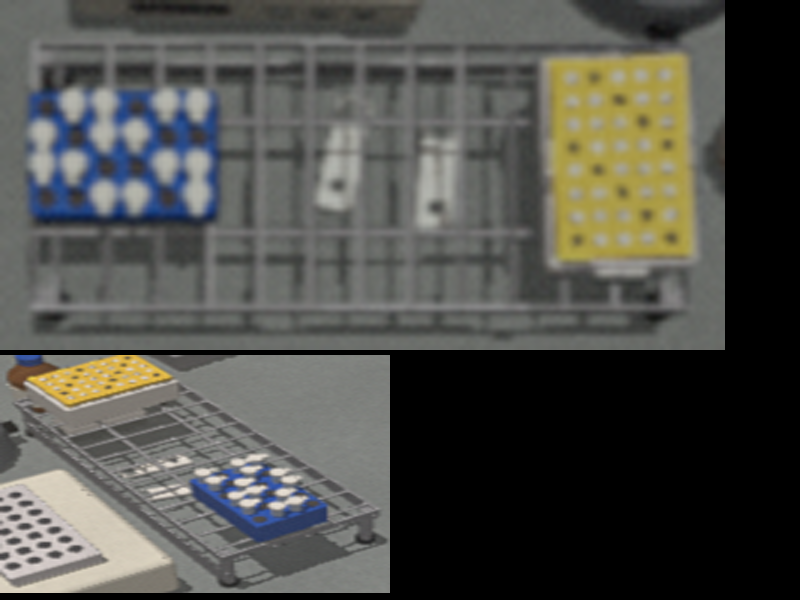

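```bash
cat >> h.py <<'E'
G=0.0187
def tool_rot(yaw,pitch=0,flip=1):
    """scoop rotation: yaw about z, pitch nose-down (+). tool z along handle downwards, tool y = flip*scoop y"""
    S=R.from_euler("z",yaw)*R.from_euler("y",pitch)
    z=np.array([.4226,0,-.9063]); y=np.array([0,flip,0.]); x=np.cross(y,z)
    return S, S*R.from_matrix(np.stack([x,y,z],1))
def rel(pos,rot,p0=None,r0=None):
    s=env.state(); p0=np.array(s["tcp_pos"]) if p0 is None else p0; r0=R.from_quat(s["eef_rot"]) if r0 is None else r0
    return np.round(r0.inv().apply(pos-p0)*1000,1), np.round((r0.inv()*rot).as_rotvec(),4)
def scoop_of(s=None,flip=1,grip_off=0.):
    s=s or env.state(); r=R.from_quat(s["eef_rot"]); g=np.array(s["tcp_pos"])-r.apply([0,0,G])
    S=r*tool_rot(0,0,flip)[1].inv(); return g,S,g+S.apply([.176,0,-.066])
E
python3 - <<'E'
from h import *
s=env.state(); r=R.from_quat(s["eef_rot"]); print(r.as_matrix().round(3),s["tcp_pos"],s["force"])
for f in(1,-1):
    S,T=tool_rot(np.radians(-7.3),0,f); g=np.array([.483,.340,.066]); z=T.as_matrix()[:,2]
    print(f,(T.as_matrix()).round(3)); 
    for b in(.11,0): print(b,rel(g+z*(G-b),T), g+z*(G-b))
E
```

```text
[[ 0.913  0.408  0.   ]
 [ 0.408 -0.913 -0.   ]
 [-0.     0.    -1.   ]] [ 0.22465866 -0.50204414  0.23134125] [-0.67397241 -0.28702179 -0.07503062]
1 [[-0.899  0.127  0.419]
 [ 0.115  0.992 -0.054]
 [-0.423  0.    -0.906]]
0.11 (array([ 546.8, -683.2,   82.5]), array([-0.5631, -0.1582, -2.5402])) [0.44472879 0.34490265 0.14874641]
0 (array([ 586.5, -659. ,  182.2]), array([-0.5631, -0.1582, -2.5402])) [0.49083868 0.33899584 0.04905194]
-1 [[ 0.899 -0.127  0.419]
 [-0.115 -0.992 -0.054]
 [ 0.423  0.    -0.906]]
0.11 (array([ 546.8, -683.2,   82.5]), array([-0.1195,  0.4252,  0.5394])) [0.44472879 0.34490265 0.14874641]
0 (array([ 586.5, -659. ,  182.2]), array([-0.1195,  0.4252,  0.5394])) [0.49083868 0.33899584 0.04905194]
```

```bash
python3 -m jog '[{"x":180,"y":-220,"z":10,"ax":-0.19,"ay":-0.05,"az":-0.85},{"x":180,"y":-220,"z":10,"ax":-0.19,"ay":-0.05,"az":-0.85},{"x":180,"y":-220,"z":10,"ax":-0.19,"ay":-0.05,"az":-0.85},{"x":180,"y":-220,"z":10,"ax":-0.19,"ay":-0.05,"az":-0.85},{"x":180,"y":-220,"z":10,"ax":-0.19,"ay":-0.05,"az":-0.85},{"x":180,"y":-220,"z":10,"ax":-0.19,"ay":-0.05,"az":-0.85},{"x":180,"y":-220,"z":10,"ax":-0.19,"ay":-0.05,"az":-0.85},{"x":547,"y":-683,"z":82,"ax":-0.563,"ay":-0.158,"az":-2.54},{"x":547,"y":-683,"z":82,"ax":-0.563,"ay":-0.158,"az":-2.54},{"x":547,"y":-683,"z":82,"ax":-0.563,"ay":-0.158,"az":-2.54},{"x":547,"y":-683,"z":82,"ax":-0.563,"ay":-0.158,"az":-2.54},{"x":547,"y":-683,"z":82,"ax":-0.563,"ay":-0.158,"az":-2.54},{"x":547,"y":-683,"z":82,"ax":-0.563,"ay":-0.158,"az":-2.54},{"x":547,"y":-683,"z":82,"ax":-0.563,"ay":-0.158,"az":-2.54},{"x":547,"y":-683,"z":82,"ax":-0.563,"ay":-0.158,"az":-2.54},{"x":547,"y":-683,"z":82,"ax":-0.563,"ay":-0.158,"az":-2.54},{"x":547,"y":-683,"z":82,"ax":-0.563,"ay":-0.158,"az":-2.54},{"x":547,"y":-683,"z":82,"ax":-0.563,"ay":-0.158,"az":-2.54},{"x":547,"y":-683,"z":82,"ax":-0.563,"ay":-0.158,"az":-2.54},{"x":547,"y":-683,"z":82,"ax":-0.563,"ay":-0.158,"az":-2.54}]' 100 40
python3 - <<'E'
from h import *
S,T=tool_rot(np.radians(-7.3),0,1); g=np.array([.483,.340,.066]); z=T.as_matrix()[:,2]
print(rel(g+z*(G-.11),T)); print(np.round(env.state()["joint_positions"],2))
E
```

```text
time_s: 3.07
tcp_pos: [0.4315, 0.2959, 0.1555]
eef_rot: [0.113, 0.97, -0.013, 0.213]
force: [1.1, -0.9, 0.7]
grip_width: 0.0856
grasp_force: 0.0
(array([ 1.6, 50.5,  8. ]), array([-0.0212, -0.0062, -0.0993]))
[ 0.69 -0.12  1.79 -0.35  1.21 -0.57]
```

```bash
python3 -m jog '[{"x":1.6,"y":50.5,"z":8,"ax":-0.021,"ay":-0.006,"az":-0.099},{"x":1.6,"y":50.5,"z":8,"ax":-0.021,"ay":-0.006,"az":-0.099},{"x":1.6,"y":50.5,"z":8,"ax":-0.021,"ay":-0.006,"az":-0.099},{"x":1.6,"y":50.5,"z":8,"ax":-0.021,"ay":-0.006,"az":-0.099}]'
python3 - <<'E'
from h import *
np.set_printoptions(precision=4,suppress=True)
s=env.state(); p=viewer.snapshot("wrist"); np.save("w1.npy",p,allow_pickle=True)
r=R.from_quat(s["eef_rot"]);t=np.array(s["tcp_pos"]);H=np.array(p["hand_eye"])
z=p["z_map"];K=p["intrinsics"];v,u=np.indices(z.shape)
c=np.stack([(u-K[0,2])*z/K[0,0],(v-K[1,2])*z/K[1,1],z],-1)
W=r.apply((c@H[:3,:3].T+H[:3,3]).reshape(-1,3)).reshape(c.shape)+t
col=p["color"].astype(int);ok=z>0
S,T=tool_rot(np.radians(-7.3)); 
L=S.inv().apply((W-[.483,.340,0]).reshape(-1,3)).reshape(W.shape)*1000
m=ok&(col.max(-1)<70)&(L[...,2]>25)&(L[...,2]<95)&(abs(L[...,0])<60)&(abs(L[...,1])<30)
print("handle",m.sum())
for h in range(30,100,10):
    q=L[m&(abs(L[...,2]-h)<5)]
    if len(q): print(h,"x",q[:,0].min(),q[:,0].max(),"y",q[:,1].min(),q[:,1].max())
m=ok&(L[...,2]>5)&(L[...,2]<30)&(L[...,0]>20)&(L[...,0]<200)&(abs(L[...,1])<90)
q=L[m]; r2=cv2.minAreaRect(q[:,:2].astype(np.float32)); print("walls",len(q),r2)
cv2.imwrite("pics/w1.png",p["color"][:,:,::-1])
E
```

```text
time_s: 3.4
tcp_pos: [0.4451, 0.3419, 0.1486]
eef_rot: [0.066, 0.974, -0.015, 0.215]
force: [-0.4, -0.8, 0.3]
grip_width: 0.0856
grasp_force: 0.0
handle 707
30 x 7.87976430260512 12.395198400814072 y -7.300061697304152 9.404615475917742
40 x 3.3515702620534973 8.268112648022655 y -7.955547958540749 9.00541113684785
50 x -1.5534708468096468 3.6040024879607904 y -7.016763301954913 9.43998111877758
60 x -5.890616082511767 -0.9102701206212195 y -6.867329707467003 8.915816424838198
70 x -11.01799434994334 -5.672858688006059 y -7.425424462663144 9.112007626577883
80 x -15.38557890384159 -10.492480457491467 y -7.277379756830164 9.225680479482753
90 x -15.783032481173718 -6.281360240576271 y -7.922997988280825 10.368402826338835
walls 2467 ((91.74331665039062, 1.07232666015625), (132.1827392578125, 142.1383056640625), 89.67896270751953)
```

View pics/w1.png

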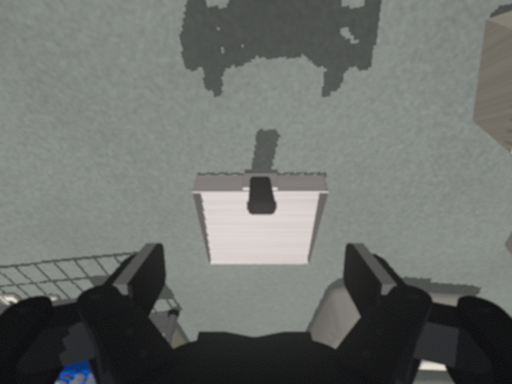

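```bash
python3 - <<'E'
from h import *
S,T=tool_rot(np.radians(-7.5),0,1); g=np.array([.4835,.341,.066]); z=T.as_matrix()[:,2]
print(rel(g+z*G,T))
E
```

```text
(array([  0.5,   5. , 110. ]), array([-0.0021, -0.001 , -0.0052]))
```

```bash
python3 -m jog '[{"x":0,"y":1,"z":30},{"x":0,"y":1,"z":50},{"x":0,"y":1,"z":60},{"x":0,"y":1,"z":60},{"x":0,"y":1,"z":60}]'
python3 - <<'E'
from h import *
S,T=tool_rot(np.radians(-7.5),0,1); g=np.array([.4835,.341,.066]); z=T.as_matrix()[:,2]
print(rel(g+z*G,T))
E
```

```text
(array([  0.5,   5. , 110. ]), array([-0.0021, -0.001 , -0.0052]))$[0]: bad value
```

```bash
python3 -m jog '[{"y":1,"z":30},{"y":1,"z":50},{"y":1,"z":60},{"y":1,"z":60},{"y":1,"z":60}]'
python3 - <<'E'
from h import *
S,T=tool_rot(np.radians(-7.5),0,1); g=np.array([.4835,.341,.066]); z=T.as_matrix()[:,2]
print(rel(g+z*G,T))
E
```

```text
(array([  0.5,   5. , 110. ]), array([-0.0021, -0.001 , -0.0052]))$[0]: bad value
```

```bash
python3 -m jog '[{"x":0,"y":1,"z":30,"ax":0,"ay":0,"az":0},{"x":0,"y":1,"z":50,"ax":0,"ay":0,"az":0},{"x":0,"y":1,"z":60,"ax":0,"ay":0,"az":0},{"x":0,"y":1,"z":60,"ax":0,"ay":0,"az":0},{"x":0,"y":1,"z":60,"ax":0,"ay":0,"az":0}]'
python3 - <<'E'
from h import *
S,T=tool_rot(np.radians(-7.5),0,1); g=np.array([.4835,.341,.066]); z=T.as_matrix()[:,2]
print(rel(g+z*G,T))
E
```

```text
time_s: 3.87
tcp_pos: [0.4707, 0.3387, 0.0949]
eef_rot: [0.067, 0.974, -0.014, 0.216]
force: [0.3, 0.2, -0.6]
grip_width: 0.0853
grasp_force: 0.0
(array([ 1. ,  4.1, 50.2]), array([-0.0018, -0.0007, -0.006 ]))
```

```bash
python3 -m jog '[{"x":0.5,"y":4,"z":15,"ax":-0.002,"ay":0,"az":-0.006},{"x":1,"y":4,"z":32,"ax":-0.002,"ay":0,"az":-0.006},{"x":1,"y":4,"z":45,"ax":-0.002,"ay":0,"az":-0.006},{"x":1,"y":4,"z":50,"ax":-0.002,"ay":0,"az":-0.006},{"x":1,"y":4,"z":50,"ax":-0.002,"ay":0,"az":-0.006}]' && python3 -m jog '[{"x":0,"y":0,"z":0,"ax":0,"ay":0,"az":0},{"x":0,"y":0,"z":0,"ax":0,"ay":0,"az":0},{"x":0,"y":0,"z":0,"ax":0,"ay":0,"az":0},{"x":0,"y":0,"z":0,"ax":0,"ay":0,"az":0},{"x":0,"y":0,"z":0,"ax":0,"ay":0,"az":0},{"x":0,"y":0,"z":0,"ax":0,"ay":0,"az":0},{"x":0,"y":0,"z":0,"ax":0,"ay":0,"az":0},{"x":0,"y":0,"z":0,"ax":0,"ay":0,"az":0},{"x":0,"y":0,"z":0,"ax":0,"ay":0,"az":0}]' 0 70
python3 - <<'E'
from h import *
g,S,t=scoop_of(); print(g,S.as_euler("zyx",degrees=True),t)
E
```

```text
time_s: 4.28
tcp_pos: [0.4912, 0.3408, 0.049]
eef_rot: [0.063, 0.974, -0.014, 0.216]
force: [-0.6, -0.7, -0.7]
grip_width: 0.0851
grasp_force: 0.0
time_s: 5.03
tcp_pos: [0.4913, 0.3415, 0.0496]
eef_rot: [0.063, 0.974, -0.013, 0.216]
force: [-3.3, 0.4, 5.9]
grip_width: 0.0191
grasp_force: 68.8
[0.48345402 0.34250832 0.06652301] [-7.37497128e+00 -3.13708858e-03  6.50838736e-02] [6.58001639e-01 3.19991513e-01 5.06951114e-04]
```

```bash
cat >> h.py <<'E'
U=np.array([0,0,1])
def goto(tip,yaw,pitch=0,p0=None,r0=None,flip=1):
    yaw,pitch=np.radians([yaw,pitch]); S,T=tool_rot(yaw,pitch,flip); g=np.array(tip)-S.apply([.176,0,-.066])
    tcp=g+T.apply([0,0,G]); a,b=rel(tcp,T,p0,r0); print("tip",tip,"yaw",round(np.degrees(yaw),1),"->",a,b,"tcp",tcp.round(3)); return tcp,T
E
python3 - <<'E'
from h import *
np.set_printoptions(precision=4,suppress=True)
t,T=goto([.60,.31,.06],-6,-4)
goto([.595,-.034,.06],1.5,-4,t,T)
p=np.load("scene.npy",allow_pickle=True).item(); W=cloud(p)
m=(p["z_map"]>0)&(W[...,0]>.63)&(W[...,0]<.77)&(W[...,1]>-.21)&(W[...,1]<-.09)&(W[...,2]>.004)&(W[...,2]<.05)
q=W[m];c=p["color"][m]
for i in np.argsort(q[:,1])[::-1][:60:2]: print(q[i].round(3),c[i])
H=np.histogram(q[:,2],bins=np.arange(.0,.055,.005));print(H[0])
q2=q[(q[:,2]>.03)&(q[:,2]<.04)];print(len(q2),np.percentile(q2,[5,50,95],axis=0))
E
```

```text
tip [0.6, 0.31, 0.06] yaw -6.0 -> [ 33.5 -21.4 -68.2] [-0.0099 -0.0699 -0.0219] tcp [0.43  0.328 0.097]
tip [0.595, -0.034, 0.06] yaw 1.5 -> [ -28.4 -365.    15.7] [-0.0635 -0.     -0.1145] tcp [ 0.424 -0.038  0.097]
[ 0.737 -0.091  0.004] [128 130 125]
[ 0.698 -0.092  0.005] [127 128 124]
[ 0.764 -0.094  0.005] [100  99  98]
[ 0.727 -0.098  0.004] [81 81 78]
[ 0.658 -0.099  0.005] [105 106 104]
[ 0.65  -0.1    0.004] [104 103 100]
[ 0.653 -0.101  0.004] [118 119 116]
[ 0.669 -0.102  0.005] [122 125 119]
[ 0.721 -0.103  0.004] [128 130 126]
[ 0.746 -0.104  0.005] [97 97 95]
[ 0.697 -0.105  0.005] [117 119 115]
[ 0.729 -0.106  0.006] [82 81 77]
[ 0.765 -0.112  0.005] [122 125 121]
[ 0.678 -0.117  0.004] [115 115 112]
[ 0.652 -0.12   0.004] [90 89 86]
[ 0.722 -0.121  0.005] [80 80 77]
[ 0.685 -0.121  0.005] [82 82 79]
[ 0.668 -0.122  0.007] [80 82 78]
[ 0.654 -0.123  0.007] [83 83 81]
[ 0.676 -0.126  0.004] [79 80 77]
[ 0.668 -0.128  0.006] [85 87 84]
[ 0.714 -0.13   0.005] [85 83 79]
[ 0.661 -0.135  0.004] [82 83 80]
[ 0.671 -0.136  0.005] [82 82 78]
[ 0.692 -0.14   0.004] [83 83 81]
[ 0.65  -0.143  0.004] [89 88 86]
[ 0.734 -0.148  0.004] [103 101  98]
[ 0.725 -0.152  0.005] [82 82 77]
[ 0.658 -0.152  0.005] [86 86 82]
[ 0.705 -0.153  0.005] [88 87 84]
[52 55 32 24 11 27 56 41  0  0]
97 [[ 0.6772 -0.1868  0.0308]
 [ 0.718  -0.1619  0.0343]
 [ 0.7584 -0.1568  0.0381]]
```

```bash
python3 -m jog '[{"x":5,"y":-1,"z":-12,"ax":0,"ay":-0.02,"az":0},{"x":18,"y":-12,"z":-40,"ax":-0.005,"ay":-0.05,"az":-0.01},{"x":33.5,"y":-21.4,"z":-68,"ax":-0.01,"ay":-0.07,"az":-0.022},{"x":33.5,"y":-21.4,"z":-68,"ax":-0.01,"ay":-0.07,"az":-0.022}]' && python3 -m jog '[{"x":-2,"y":-25,"z":1,"ax":-0.004,"ay":0,"az":-0.008},{"x":-5,"y":-65,"z":3,"ax":-0.01,"ay":0,"az":-0.02},{"x":-8,"y":-105,"z":4.5,"ax":-0.018,"ay":0,"az":-0.033},{"x":-11,"y":-145,"z":6,"ax":-0.025,"ay":0,"az":-0.045},{"x":-14,"y":-185,"z":8,"ax":-0.032,"ay":0,"az":-0.057},{"x":-17.5,"y":-225,"z":9.7,"ax":-0.039,"ay":0,"az":-0.07},{"x":-21,"y":-265,"z":11.5,"ax":-0.046,"ay":0,"az":-0.083},{"x":-24,"y":-305,"z":13,"ax":-0.053,"ay":0,"az":-0.095},{"x":-27,"y":-345,"z":15,"ax":-0.06,"ay":0,"az":-0.108},{"x":-29,"y":-375,"z":16,"ax":-0.064,"ay":0,"az":-0.115},{"x":-29,"y":-375,"z":16,"ax":-0.064,"ay":0,"az":-0.115},{"x":-29,"y":-375,"z":16,"ax":-0.064,"ay":0,"az":-0.115}]'
python3 - <<'E'
from h import *
np.set_printoptions(precision=4,suppress=True)
g,S,t=scoop_of(); print(g,S.as_euler("zyx",degrees=True),t)
p=viewer.snapshot("top"); W=cloud(p); c=p["color"].astype(int); np.save("t2.npy",p,allow_pickle=True)
m=(p["z_map"]>0)&(W[...,0]>.42)&(W[...,0]<.613)&(abs(W[...,1]+.04)<.1)&(W[...,2]>.045)&(W[...,2]<.095)&(c.min(-1)>110)
q=W[m]; print(len(q),cv2.minAreaRect((q[:,:2]*1000).astype(np.float32)),q[:,2].min())
A=np.c_[q[:,:2],np.ones(len(q))];inn=abs(q[:,1]+.045)<.045
co=np.linalg.lstsq(A[inn],q[inn,2],rcond=None)[0];print("plane",co)
goto([.598,-.0455,.0],1.5,0)
goto([.598,-.0455,.02],1.5,0)
E
```

```text
time_s: 5.37
tcp_pos: [0.4267, 0.327, 0.0975]
eef_rot: [0.05, 0.967, -0.013, 0.25]
force: [1.0, 0.3, -2.1]
grip_width: 0.019
grasp_force: 68.8
time_s: 6.37
tcp_pos: [0.4227, -0.0531, 0.0957]
eef_rot: [-0.009, 0.968, 0.002, 0.249]
force: [0.0, -0.6, -2.7]
grip_width: 0.0192
grasp_force: 69.3
[ 0.4137 -0.0532  0.1121] [ 1.0453 -3.8587  0.0198] [ 0.5937 -0.05    0.0581]
2312 ((515.4417724609375, -55.538726806640625), (153.67689514160156, 131.5970916748047), 1.648070216178894) 0.045153095595616394
plane [ 0.0401 -0.0014  0.0342]
tip [0.598, -0.0455, 0.0] yaw 1.5 -> [15.9  1.  44.2] [-0.0019  0.0667 -0.0048] tcp [ 0.43  -0.05   0.049]
tip [0.598, -0.0455, 0.02] yaw 1.5 -> [ 6.3  1.  26.7] [-0.0019  0.0667 -0.0048] tcp [ 0.43  -0.05   0.069]
```

```bash
python3 - <<'E'
from h import *
goto([.598,-.0425,.02],1.5,-1)
t,T=goto([.598,-.0425,.003],1.5,-1)
E
```

```text
tip [0.598, -0.0425, 0.02] yaw 1.5 -> [ 8.4  4.  28.9] [-0.002   0.0493 -0.0048] tcp [ 0.429 -0.047  0.066]
tip [0.598, -0.0425, 0.003] yaw 1.5 -> [16.6  4.  43.8] [-0.002   0.0493 -0.0048] tcp [ 0.429 -0.047  0.049]
```

```bash
python3 -m jog '[{"x":4,"y":2,"z":15,"ax":-0.001,"ay":0.025,"az":-0.003},{"x":8.4,"y":4,"z":29,"ax":-0.002,"ay":0.049,"az":-0.005},{"x":13,"y":4,"z":37,"ax":-0.002,"ay":0.049,"az":-0.005},{"x":15,"y":4,"z":41,"ax":-0.002,"ay":0.049,"az":-0.005},{"x":16.5,"y":4,"z":43.8,"ax":-0.002,"ay":0.049,"az":-0.005},{"x":16.5,"y":4,"z":43.8,"ax":-0.002,"ay":0.049,"az":-0.005},{"x":16.5,"y":4,"z":43.8,"ax":-0.002,"ay":0.049,"az":-0.005}]'
python3 - <<'E'
from h import *
np.set_printoptions(precision=4,suppress=True)
g,S,t=scoop_of(); print(g,S.as_euler("zyx",degrees=True),t)
p=viewer.snapshot("top"); W=cloud(p); c=p["color"].astype(int)
m=(p["z_map"]>0)&(W[...,0]>.42)&(W[...,0]<.613)&(abs(W[...,1]+.04)<.1)&(W[...,2]>-.01)&(W[...,2]<.035)&(c.min(-1)>110)
q=W[m]; print(len(q),cv2.minAreaRect((q[:,:2]*1000).astype(np.float32)))
inn=(abs(q[:,1]+.045)<.045)&(q[:,0]>.46);A=np.c_[q[:,:2],np.ones(len(q))]
co=np.linalg.lstsq(A[inn],q[inn,2],rcond=None)[0];print("plane",co,"tip",co@[.598,-.045,1],"rear",co@[.45,-.045,1])
goto(t-[0,0,.004],1.5,-1)
goto(t+[.05,.0013,-.004],1.5,-1)
goto(t+[.176,.0046,-.004],1.5,-1)
E
```

```text
time_s: 7.0
tcp_pos: [0.4302, -0.0443, 0.0505]
eef_rot: [-0.016, 0.974, 0.003, 0.227]
force: [1.3, -0.4, -2.0]
grip_width: 0.0187
grasp_force: 69.3
[ 0.422  -0.0446  0.0673] [ 1.8971 -1.187  -0.0246] [ 0.5992 -0.0388  0.0049]
2300 ((515.6072998046875, -34.778968811035156), (176.7808380126953, 203.5631866455078), 84.13927459716797)
plane [ 0.0049 -0.0045  0.002 ] tip 0.005144104947703048 rear 0.004425446042402485
tip [ 0.5992 -0.0388  0.0009] yaw 1.5 -> [1.6 1.3 3.3] [0.0018 0.0036 0.0065] tcp [ 0.43  -0.043  0.047]
tip [ 0.6492 -0.0375  0.0009] yaw 1.5 -> [-43.3   1.   25.4] [0.0018 0.0036 0.0065] tcp [ 0.48  -0.042  0.047]
tip [ 0.7752 -0.0342  0.0009] yaw 1.5 -> [-156.4    0.2   81.1] [0.0018 0.0036 0.0065] tcp [ 0.606 -0.039  0.047]
```

```bash
python3 -m jog '[{"x":0.5,"y":0,"z":1,"ax":0,"ay":0.006,"az":0},{"x":0.8,"y":0,"z":1.8,"ax":0,"ay":0.012,"az":0},{"x":0.8,"y":0,"z":1.8,"ax":0,"ay":0.012,"az":0},{"x":0.8,"y":0,"z":1.8,"ax":0,"ay":0.012,"az":0}]'
python3 - <<'E'
from h import *
np.set_printoptions(precision=4,suppress=True)
g,S,t=scoop_of(); print(g,S.as_euler("zyx",degrees=True),t,env.state()["wrist_torque"])
E
```

```text
time_s: 7.38
tcp_pos: [0.4311, -0.0451, 0.0494]
eef_rot: [-0.016, 0.975, 0.003, 0.221]
force: [-1.4, -0.9, 2.8]
grip_width: 0.0191
grasp_force: 70.0
[ 0.423  -0.0453  0.0663] [ 1.8329 -0.5799 -0.0763] [ 0.5996 -0.0398  0.002 ] [0.1194 0.4557 0.0578]
```

```bash
python3 -m jog '[{"x":-5.4,"y":0,"z":2.6,"ax":0,"ay":0,"az":0},{"x":-10.8,"y":0,"z":5.2,"ax":0,"ay":0,"az":0},{"x":-16.2,"y":0,"z":7.8,"ax":0,"ay":0,"az":0.002},{"x":-21.6,"y":0,"z":10.4,"ax":0,"ay":0,"az":0.004},{"x":-27,"y":0,"z":12.9,"ax":0,"ay":0,"az":0.006},{"x":-32.4,"y":0,"z":15.5,"ax":0,"ay":0,"az":0.006},{"x":-37.8,"y":-0.2,"z":18.1,"ax":0,"ay":0,"az":0.006},{"x":-43.2,"y":-0.2,"z":20.7,"ax":0,"ay":0,"az":0.006},{"x":-48.6,"y":-0.3,"z":23.3,"ax":0,"ay":0,"az":0.006},{"x":-54,"y":-0.3,"z":25.9,"ax":0,"ay":0,"az":0.006},{"x":-59.4,"y":-0.4,"z":28.4,"ax":0,"ay":0,"az":0.006},{"x":-64.8,"y":-0.4,"z":31,"ax":0,"ay":0,"az":0.006},{"x":-70,"y":-0.4,"z":33.5,"ax":0,"ay":0,"az":0.006},{"x":-75,"y":-0.5,"z":35.9,"ax":0,"ay":0,"az":0.006},{"x":-80,"y":-0.5,"z":38.3,"ax":0,"ay":0,"az":0.006},{"x":-85,"y":-0.5,"z":40.7,"ax":0,"ay":0,"az":0.006},{"x":-90,"y":-0.6,"z":43.1,"ax":0,"ay":0,"az":0.006},{"x":-94,"y":-0.6,"z":45,"ax":0,"ay":0,"az":0.006},{"x":-98,"y":-0.6,"z":46.9,"ax":0,"ay":0,"az":0.006},{"x":-98,"y":-0.6,"z":46.9,"ax":0,"ay":0,"az":0.006}]'
cat > look.py <<'E'
from h import *
import sys
np.set_printoptions(precision=4,suppress=True)
g,S,t=scoop_of(); print("tip",t,S.as_euler("zyx",degrees=True))
p=viewer.snapshot("top"); np.save("t.npy",p,allow_pickle=True)
print([(round(d["score"],2),np.round(d["position"],3)) for d in viewer.boxes_of("cassette_a_mid",p)])
W=cloud(p)
if len(sys.argv)>1:
    cv2.imwrite(f"pics/{sys.argv[1]}.png",cv2.resize(p["color"][110:240,190:345,::-1],None,fx=4.5,fy=4.5,interpolation=cv2.INTER_CUBIC))
E
python3 look.py ins1
```

```text
time_s: 9.05
tcp_pos: [0.5408, -0.042, 0.0494]
eef_rot: [-0.013, 0.975, 0.004, 0.222]
force: [-0.3, 0.0, 4.7]
grip_width: 0.0192
grasp_force: 70.5
tip [ 0.7093 -0.0375  0.0022] [ 1.5316 -0.6423  0.0835]
[(0.72, array([ 0.737, -0.066,  0.006]))]
```

View pics/ins1.png

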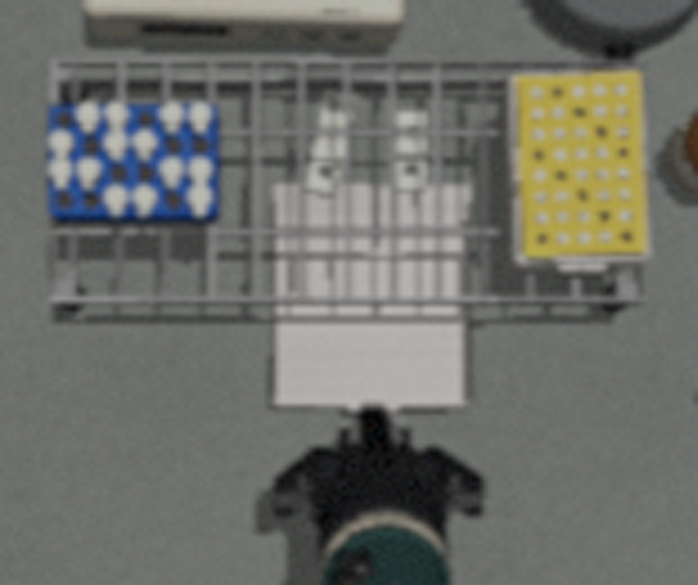

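The picture shows the pan's edge at row 183 (columns 275–470), just starting under both cassettes at columns 325 and 412, well centred. I'll keep going.

```bash
python3 -m jog '[{"x":-4.5,"y":0,"z":2.2,"ax":0,"ay":0,"az":0},{"x":-9,"y":0,"z":4.3,"ax":0,"ay":0,"az":0},{"x":-13.5,"y":0,"z":6.5,"ax":0,"ay":0,"az":0},{"x":-18,"y":0,"z":8.6,"ax":0,"ay":0,"az":0},{"x":-22.5,"y":0,"z":10.8,"ax":0,"ay":0,"az":0},{"x":-27,"y":0,"z":12.9,"ax":0,"ay":0,"az":0},{"x":-31.5,"y":0,"z":15.1,"ax":0,"ay":0,"az":0},{"x":-36,"y":0,"z":17.2,"ax":0,"ay":0,"az":0},{"x":-40.5,"y":0,"z":19.4,"ax":0,"ay":0,"az":0},{"x":-45,"y":0,"z":21.5,"ax":0,"ay":0,"az":0},{"x":-48,"y":0,"z":23,"ax":0,"ay":0,"az":0},{"x":-48,"y":0,"z":23,"ax":0,"ay":0,"az":0}]'
python3 look.py ins2
```

```text
time_s: 10.15
tcp_pos: [0.5933, -0.0405, 0.0494]
eef_rot: [-0.013, 0.975, 0.004, 0.222]
force: [-3.1, 0.3, 7.1]
grip_width: 0.019
grasp_force: 70.8
tip [ 0.7619 -0.0359  0.0021] [ 1.5358 -0.6074  0.094 ]
[(0.66, array([ 0.736, -0.063,  0.006]))]
```

View pics/ins2.png

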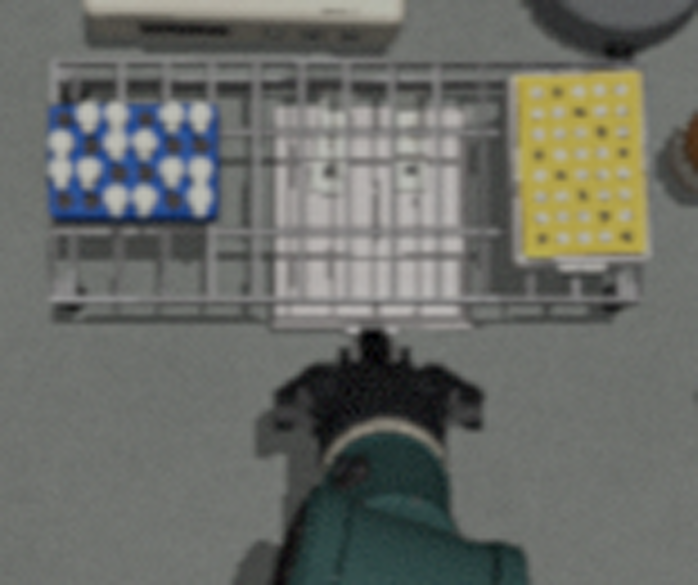

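Now the pan edge is at row 105 and the cassettes' near ends at row 193, so about 12 mm still overhang the edge. I'll creep in to the skirt.

```bash
python3 -m jog '[{"x":-2,"y":0,"z":1,"ax":0,"ay":0,"az":0},{"x":-4,"y":0,"z":1.9,"ax":0,"ay":0,"az":0},{"x":-6,"y":0,"z":2.9,"ax":0,"ay":0,"az":0},{"x":-8,"y":0,"z":3.8,"ax":0,"ay":0,"az":0},{"x":-8,"y":0,"z":3.8,"ax":0,"ay":0,"az":0}]' && python3 -m jog '[{"x":-1.5,"y":0,"z":0.7,"ax":0,"ay":0,"az":0},{"x":-3,"y":0,"z":1.4,"ax":0,"ay":0,"az":0},{"x":-3,"y":0,"z":1.4,"ax":0,"ay":0,"az":0}]'
python3 look.py
```

```text
time_s: 10.67
tcp_pos: [0.6018, -0.0404, 0.0494]
eef_rot: [-0.013, 0.975, 0.004, 0.221]
force: [-4.5, 0.5, 8.9]
grip_width: 0.019
grasp_force: 71.1
time_s: 10.92
tcp_pos: [0.6049, -0.0403, 0.0495]
eef_rot: [-0.013, 0.975, 0.004, 0.221]
force: [-4.8, 0.5, 10.1]
grip_width: 0.0192
grasp_force: 71.2
tip [ 0.7735 -0.0357  0.0021] [ 1.5366 -0.5668  0.0786]
[(0.66, array([ 0.733, -0.064,  0.007]))]
```

```bash
python3 -m jog '[{"x":-1,"y":0,"z":0.3,"ax":0,"ay":0,"az":0},{"x":-2,"y":0,"z":0.7,"ax":0,"ay":0,"az":0},{"x":-2,"y":0,"z":0.7,"ax":0,"ay":0,"az":0}]' && python3 -m jog '[{"x":-1,"y":0,"z":0.3,"ax":0,"ay":0,"az":0},{"x":-2,"y":0,"z":0.7,"ax":0,"ay":0,"az":0},{"x":-2,"y":0,"z":0.7,"ax":0,"ay":0,"az":0}]'
python3 look.py ins3
```

```text
time_s: 11.27
tcp_pos: [0.6058, -0.0403, 0.0496]
eef_rot: [-0.013, 0.975, 0.003, 0.22]
force: [-12.0, -0.4, 15.2]
grip_width: 0.0191
grasp_force: 72.1
time_s: 11.52
tcp_pos: [0.6059, -0.0403, 0.0496]
eef_rot: [-0.014, 0.976, 0.003, 0.218]
force: [-23.5, -0.7, 23.1]
grip_width: 0.0193
grasp_force: 73.5
tip [ 0.7741 -0.0356  0.001 ] [ 1.6015 -0.1537  0.0521]
[(0.55, array([ 0.731, -0.064,  0.008]))]
```

View pics/ins3.png

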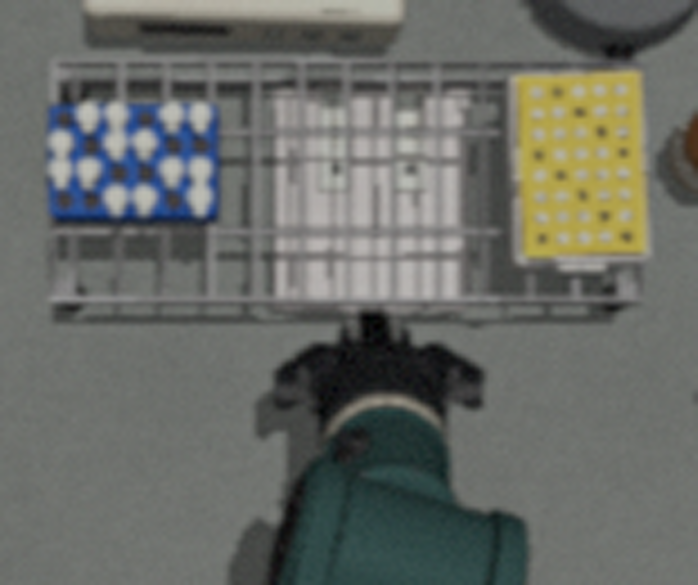

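At the skirt, force is 23 N. Both cassettes lie wholly on the pan, near ends at row 190 and pan edge at row 88. Next I'll back off and tilt the nose up.

```bash
python3 -m jog '[{"x":1.5,"y":0,"z":-1,"ax":0,"ay":0,"az":0},{"x":3.5,"y":0,"z":-2.2,"ax":0,"ay":0,"az":0},{"x":5.5,"y":0,"z":-3.4,"ax":0,"ay":0,"az":0},{"x":5.5,"y":0,"z":-3.4,"ax":0,"ay":0,"az":0}]'
python3 look.py; python3 - <<'E'
from h import *
t,T=goto([.766,-.036,.024],1.5,-8)
goto([.595,-.0405,.024],1.5,-8,t,T)
E
```

```text
time_s: 11.95
tcp_pos: [0.6024, -0.0403, 0.0494]
eef_rot: [-0.013, 0.975, 0.004, 0.221]
force: [0.2, -0.1, 3.7]
grip_width: 0.0188
grasp_force: 70.0
tip [ 0.7708 -0.0357  0.002 ] [ 1.5238 -0.5373  0.0939]
[(0.52, array([ 0.733, -0.066,  0.01 ]))]
tip [0.766, -0.036, 0.024] yaw 1.5 -> [ 8.8  0.  -3.9] [ 0.0015 -0.1308 -0.0003] tcp [ 0.593 -0.041  0.049]
tip [0.595, -0.0405, 0.024] yaw 1.5 -> [143.5  -0.  -93.2] [0. 0. 0.] tcp [ 0.422 -0.045  0.049]
```

```bash
python3 -m jog '[{"x":1,"y":0,"z":-0.5,"ax":0,"ay":-0.015,"az":0},{"x":3,"y":0,"z":-1.5,"ax":0,"ay":-0.045,"az":0},{"x":5.5,"y":0,"z":-2.5,"ax":0,"ay":-0.08,"az":0},{"x":7.5,"y":0,"z":-3.4,"ax":0,"ay":-0.11,"az":0},{"x":8.8,"y":0,"z":-3.9,"ax":0,"ay":-0.131,"az":0},{"x":8.8,"y":0,"z":-3.9,"ax":0,"ay":-0.131,"az":0}]' && python3 -m jog '[{"x":1.7,"y":0,"z":-1.1,"ax":0,"ay":0,"az":0},{"x":5,"y":0,"z":-3.3,"ax":0,"ay":0,"az":0},{"x":10,"y":0,"z":-6.5,"ax":0,"ay":0,"az":0},{"x":16.8,"y":0,"z":-10.9,"ax":0,"ay":0,"az":0},{"x":24.3,"y":0,"z":-15.8,"ax":0,"ay":0,"az":0},{"x":31.9,"y":0,"z":-20.7,"ax":0,"ay":0,"az":0},{"x":40.3,"y":0,"z":-26.2,"ax":0,"ay":0,"az":0},{"x":48.7,"y":0,"z":-31.6,"ax":0,"ay":0,"az":0},{"x":57.1,"y":0,"z":-37.1,"ax":0,"ay":0,"az":0},{"x":65.4,"y":0,"z":-42.5,"ax":0,"ay":0,"az":0},{"x":73.8,"y":0,"z":-48,"ax":0,"ay":0,"az":0},{"x":82.2,"y":0,"z":-53.4,"ax":0,"ay":0,"az":0},{"x":90.6,"y":0,"z":-58.9,"ax":0,"ay":0,"az":0},{"x":99,"y":0,"z":-64.3,"ax":0,"ay":0,"az":0},{"x":107.4,"y":0,"z":-69.8,"ax":0,"ay":0,"az":0},{"x":115.8,"y":0,"z":-75.2,"ax":0,"ay":0,"az":0},{"x":123.3,"y":0,"z":-80.1,"ax":0,"ay":0,"az":0},{"x":131,"y":0,"z":-85,"ax":0,"ay":0,"az":0},{"x":137,"y":0,"z":-89,"ax":0,"ay":0,"az":0},{"x":140.5,"y":0,"z":-91.3,"ax":0,"ay":0,"az":0}]'
python3 look.py out1
```

```text
time_s: 12.55
tcp_pos: [0.5905, -0.04, 0.0469]
eef_rot: [-0.012, 0.959, 0.005, 0.282]
force: [0.2, -0.4, -0.8]
grip_width: 0.0194
grasp_force: 69.4
time_s: 14.22
tcp_pos: [0.4238, -0.0448, 0.0489]
eef_rot: [-0.012, 0.959, 0.004, 0.284]
force: [-0.2, -0.1, -1.6]
grip_width: 0.0191
grasp_force: 69.4
tip [ 0.597  -0.0402  0.0236] [ 1.5321 -7.9794  0.2959]
[(0.48, array([ 0.56 , -0.069,  0.024]))]
```

View pics/out1.png

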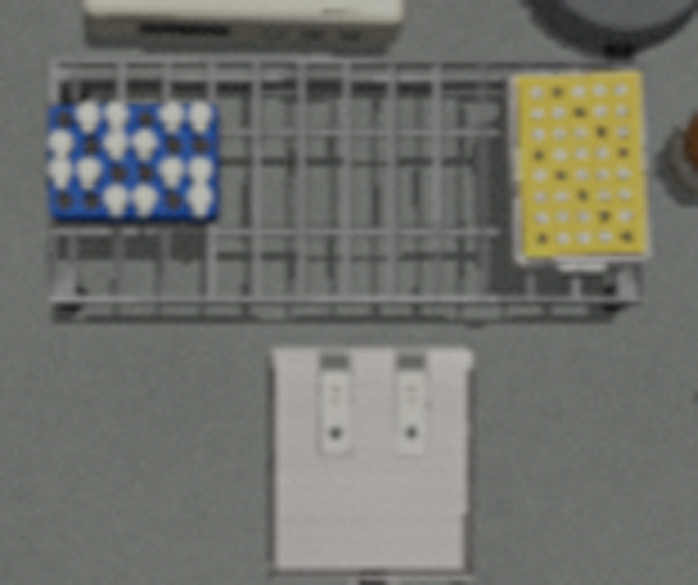

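Both cassettes are out on the pan at columns 335 and 410, rows 370–455, with the area under the shelf clear. Next I'll carry them to the tray.

```bash
python3 - <<'E'
from h import *
t,T=goto([.575,-.06,.10],1.5,-8)
print("then")
A=np.array([.575,-.06,.10]);B=np.array([.474,-.371,.10])
for f in (.5,1): goto(A+(B-A)*f,1.5-9.5*f,-8,t,T)
E
```

```text
tip [0.575, -0.06, 0.1] yaw 1.5 -> [-22.1 -18.8 -76.4] [ 0.0011  0.0002 -0.0008] tcp [ 0.402 -0.065  0.125]
then
tip [ 0.5245 -0.2155  0.1   ] yaw -3.2 -> [  45.3 -139.8  -29.4] [0.0452 0.     0.0695] tcp [ 0.351 -0.206  0.125]
tip [ 0.474 -0.371  0.1  ] yaw -8.0 -> [  89.5 -279.6  -58.1] [0.0903 0.     0.1391] tcp [ 0.302 -0.347  0.125]
```

```bash
python3 -m jog '[{"x":-1,"y":-0.8,"z":-3.5,"ax":0,"ay":0,"az":0},{"x":-3.5,"y":-2.8,"z":-12,"ax":0,"ay":0,"az":0},{"x":-7.2,"y":-6,"z":-25,"ax":0,"ay":0,"az":0},{"x":-11.5,"y":-10,"z":-40,"ax":0,"ay":0,"az":0},{"x":-16,"y":-13.5,"z":-55,"ax":0,"ay":0,"az":0},{"x":-19.6,"y":-16.5,"z":-68,"ax":0,"ay":0,"az":0},{"x":-21.5,"y":-18.3,"z":-74.5,"ax":0,"ay":0,"az":0},{"x":-22,"y":-18.8,"z":-76.4,"ax":0,"ay":0,"az":0}]' && python3 -m jog '[{"x":0.9,"y":-2.8,"z":-0.6,"ax":0.001,"ay":0,"az":0.001},{"x":3.6,"y":-11,"z":-2.3,"ax":0.004,"ay":0,"az":0.006},{"x":8.2,"y":-25,"z":-5.3,"ax":0.008,"ay":0,"az":0.013},{"x":14.5,"y":-45,"z":-9.4,"ax":0.014,"ay":0,"az":0.022},{"x":21.7,"y":-67,"z":-14.1,"ax":0.022,"ay":0,"az":0.033},{"x":29,"y":-89.5,"z":-18.8,"ax":0.029,"ay":0,"az":0.045},{"x":36.2,"y":-112,"z":-23.5,"ax":0.036,"ay":0,"az":0.056},{"x":43.5,"y":-134,"z":-28.2,"ax":0.043,"ay":0,"az":0.067},{"x":50.5,"y":-157,"z":-32.9,"ax":0.051,"ay":0,"az":0.078},{"x":57.6,"y":-179,"z":-37.4,"ax":0.058,"ay":0,"az":0.089},{"x":64.7,"y":-201,"z":-42,"ax":0.065,"ay":0,"az":0.1},{"x":71.8,"y":-224,"z":-46.6,"ax":0.072,"ay":0,"az":0.111},{"x":78,"y":-243,"z":-50.6,"ax":0.079,"ay":0,"az":0.121},{"x":83.3,"y":-260,"z":-54,"ax":0.084,"ay":0,"az":0.129},{"x":87,"y":-271,"z":-56.4,"ax":0.088,"ay":0,"az":0.135},{"x":88.6,"y":-277,"z":-57.5,"ax":0.089,"ay":0,"az":0.138},{"x":89.5,"y":-279.6,"z":-58.1,"ax":0.09,"ay":0,"az":0.139},{"x":89.5,"y":-279.6,"z":-58.1,"ax":0.09,"ay":0,"az":0.139}]'
python3 - <<'E'
from h import *
np.set_printoptions(precision=4,suppress=True)
g,S,t=scoop_of(); print("tip",t,S.as_euler("zyx",degrees=True),np.round(env.state()["joint_positions"],2))
p=viewer.snapshot("top"); cv2.imwrite("pics/tray1.png",cv2.resize(p["color"][170:270,300:430,::-1],None,fx=5,fy=5,interpolation=cv2.INTER_CUBIC))
s=env.state();p0=np.array(s["tcp_pos"]);r0=R.from_quat(s["eef_rot"])
for pi,z in[(-4,.09),(2,.075),(8,.058),(14,.042),(20,.031),(26,.027),(32,.025),(38,.025),(44,.025),(50,.025),(54,.025)]:
    goto([.474,-.371,z],-8,pi,p0,r0)
E
```

```text
time_s: 14.98
tcp_pos: [0.4033, -0.0654, 0.1274]
eef_rot: [-0.013, 0.958, 0.004, 0.285]
force: [0.5, 0.0, -2.3]
grip_width: 0.0193
grasp_force: 69.4
time_s: 16.48
tcp_pos: [0.3693, -0.2943, 0.1536]
eef_rot: [0.089, 0.96, -0.028, 0.264]
force: [-0.7, 0.7, -1.8]
grip_width: 0.019
grasp_force: 69.4
tip [ 0.5384 -0.3266  0.1217] [-10.8045  -5.5766  -1.4532] [-1.07 -0.37  2.02  0.44  1.17 -2.57]
tip [0.474, -0.371, 0.09] yaw -8.0 -> [ 60.1 -63.6  -4.3] [-0.0303  0.0307 -0.0382] tcp [ 0.305 -0.347  0.127]
tip [0.474, -0.371, 0.075] yaw -8.0 -> [ 54.6 -63.4  -4.1] [-0.0282  0.1354 -0.0398] tcp [ 0.309 -0.348  0.13 ]
tip [0.474, -0.371, 0.058] yaw -8.0 -> [ 48.9 -63.1  -0.8] [-0.0262  0.2401 -0.0413] tcp [ 0.316 -0.349  0.13 ]
tip [0.474, -0.371, 0.042] yaw -8.0 -> [ 41.5 -62.7   3.2] [-0.024   0.3448 -0.0427] tcp [ 0.324 -0.35   0.13 ]
tip [0.474, -0.371, 0.031] yaw -8.0 -> [ 30.6 -62.2   4.6] [-0.0218  0.4495 -0.0441] tcp [ 0.334 -0.351  0.135]
tip [0.474, -0.371, 0.027] yaw -8.0 -> [ 15.5 -61.8   1.8] [-0.0196  0.5542 -0.0453] tcp [ 0.346 -0.353  0.145]
tip [0.474, -0.371, 0.025] yaw -8.0 -> [ -1.3 -61.2  -0.9] [-0.0173  0.6589 -0.0465] tcp [ 0.359 -0.355  0.156]
tip [0.474, -0.371, 0.025] yaw -8.0 -> [-19.4 -60.6  -3.5] [-0.0149  0.7636 -0.0477] tcp [ 0.373 -0.357  0.167]
tip [0.474, -0.371, 0.025] yaw -8.0 -> [-37.7 -59.9  -4.1] [-0.0125  0.8682 -0.0487] tcp [ 0.388 -0.359  0.177]
tip [0.474, -0.371, 0.025] yaw -8.0 -> [-56.  -59.2  -2.8] [-0.01    0.9729 -0.0497] tcp [ 0.404 -0.361  0.185]
tip [0.474, -0.371, 0.025] yaw -8.0 -> [-68.1 -58.7  -0.9] [-0.0083  1.0427 -0.0504] tcp [ 0.415 -0.363  0.19 ]
```

View pics/tray1.png

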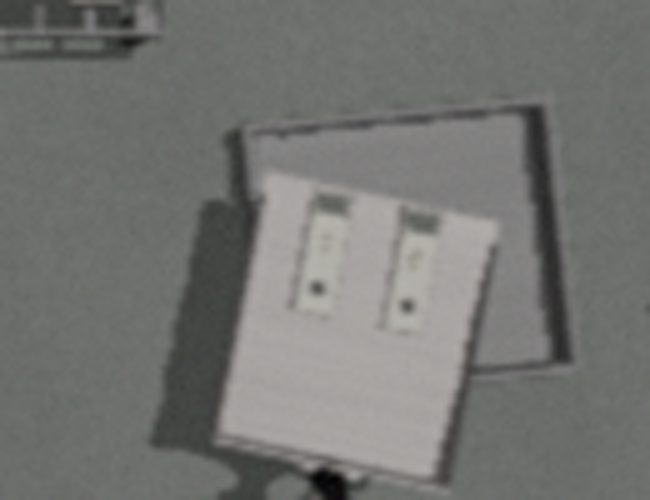

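The picture shows both cassettes riding well on the pan over the tray, at crop columns 317 and 405. Joint 6 reached its limit, so I'll dump with the scoop turned along the tray's −y instead. First comes a small test step off the limit.

```bash
python3 -m jog '[{"x":0,"y":6,"z":0,"ax":0,"ay":0,"az":0.005},{"x":0,"y":15,"z":0,"ax":0,"ay":0,"az":0.01},{"x":0,"y":20,"z":0,"ax":0,"ay":0,"az":0.01},{"x":0,"y":20,"z":0,"ax":0,"ay":0,"az":0.01}]'
python3 - <<'E'
from h import *
np.set_printoptions(precision=4,suppress=True)
g,S,t=scoop_of(); e=S.as_euler("zyx",degrees=True);print("tip",t,e,np.round(env.state()["joint_positions"],2))
s=env.state();p0=np.array(s["tcp_pos"]);r0=R.from_quat(s["eef_rot"])
for f in np.linspace(0,1,11)[1:]:
    goto((t+(np.array([.513,-.325,.11])-t)*f).round(4),e[0]+(-83-e[0])*f,-8*f+e[1]*(1-f),p0,r0)
E
```

```text
time_s: 16.87
tcp_pos: [0.3729, -0.2722, 0.1528]
eef_rot: [0.093, 0.96, -0.026, 0.264]
force: [0.9, 0.7, -1.3]
grip_width: 0.019
grasp_force: 69.4
tip [ 0.5418 -0.3054  0.1208] [-11.1659  -5.6197  -1.1524] [-1.03 -0.41  2.04  0.43  1.16 -2.51]
tip [ 0.539  -0.3074  0.1197] yaw -18.3 -> [ 1.7 19.2  0.7] [ 0.064  -0.0021  0.1089] tcp [ 0.376 -0.253  0.151]
tip [ 0.5361 -0.3093  0.1187] yaw -25.5 -> [ 1.3 38.   2.9] [ 0.1287 -0.0061  0.2163] tcp [ 0.381 -0.235  0.15 ]
tip [ 0.5332 -0.3113  0.1176] yaw -32.7 -> [-1.3 56.1  6.5] [ 0.1937 -0.0102  0.3235] tcp [ 0.388 -0.218  0.148]
tip [ 0.5303 -0.3133  0.1165] yaw -39.9 -> [-6.1 73.2 11.5] [ 0.2593 -0.0141  0.4304] tcp [ 0.398 -0.203  0.146]
tip [ 0.5274 -0.3152  0.1154] yaw -47.1 -> [-12.9  89.1  17.6] [ 0.3253 -0.0179  0.537 ] tcp [ 0.41  -0.189  0.144]
tip [ 0.5245 -0.3172  0.1143] yaw -54.3 -> [-21.6 103.3  24.9] [ 0.3917 -0.0215  0.6433] tcp [ 0.424 -0.177  0.142]
tip [ 0.5217 -0.3191  0.1132] yaw -61.4 -> [-32.1 115.8  33.3] [ 0.4586 -0.0249  0.7494] tcp [ 0.439 -0.167  0.141]
tip [ 0.5188 -0.3211  0.1122] yaw -68.6 -> [-44.2 126.2  42.4] [ 0.5259 -0.0282  0.8552] tcp [ 0.456 -0.16   0.139]
tip [ 0.5159 -0.323   0.1111] yaw -75.8 -> [-57.4 134.3  52.4] [ 0.5937 -0.0311  0.9607] tcp [ 0.473 -0.155  0.137]
tip [ 0.513 -0.325  0.11 ] yaw -83.0 -> [-71.6 139.9  63. ] [ 0.6619 -0.0337  1.066 ] tcp [ 0.492 -0.153  0.135]
```

```bash
python3 -m jog '[{"x":0.5,"y":5,"z":0.1,"ax":0.016,"ay":0,"az":0.027},{"x":1.2,"y":12,"z":0.4,"ax":0.04,"ay":-0.001,"az":0.068},{"x":1.7,"y":20,"z":0.8,"ax":0.066,"ay":-0.002,"az":0.112},{"x":1.6,"y":29,"z":1.8,"ax":0.097,"ay":-0.004,"az":0.163},{"x":1.3,"y":38,"z":2.9,"ax":0.129,"ay":-0.006,"az":0.216},{"x":0.1,"y":47,"z":4.6,"ax":0.161,"ay":-0.008,"az":0.27},{"x":-1.3,"y":56,"z":6.5,"ax":0.194,"ay":-0.01,"az":0.324},{"x":-3.5,"y":65,"z":8.9,"ax":0.226,"ay":-0.012,"az":0.377},{"x":-6.1,"y":73.2,"z":11.5,"ax":0.259,"ay":-0.014,"az":0.43},{"x":-9.3,"y":81.4,"z":14.4,"ax":0.292,"ay":-0.016,"az":0.484},{"x":-12.9,"y":89.1,"z":17.6,"ax":0.325,"ay":-0.018,"az":0.537},{"x":-17,"y":96.4,"z":21.1,"ax":0.358,"ay":-0.02,"az":0.59},{"x":-21.6,"y":103.3,"z":24.9,"ax":0.392,"ay":-0.021,"az":0.643},{"x":-26.7,"y":109.8,"z":29,"ax":0.425,"ay":-0.023,"az":0.696},{"x":-32.1,"y":115.8,"z":33.3,"ax":0.459,"ay":-0.025,"az":0.749},{"x":-44.2,"y":126.2,"z":42.4,"ax":0.526,"ay":-0.028,"az":0.855},{"x":-57.4,"y":134.3,"z":52.4,"ax":0.594,"ay":-0.031,"az":0.961},{"x":-66,"y":138,"z":58.8,"ax":0.635,"ay":-0.033,"az":1.024},{"x":-71.6,"y":139.9,"z":63,"ax":0.662,"ay":-0.034,"az":1.066},{"x":-71.6,"y":139.9,"z":63,"ax":0.662,"ay":-0.034,"az":1.066}]'
python3 -m jog '[{"x":0,"y":0,"z":0,"ax":0,"ay":0,"az":0},{"x":0,"y":0,"z":0,"ax":0,"ay":0,"az":0}]'
python3 - <<'E'
from h import *
np.set_printoptions(precision=4,suppress=True)
g,S,t=scoop_of(); print("tip",t,S.as_euler("zyx",degrees=True),np.round(env.state()["joint_positions"],2))
p=viewer.snapshot("top"); W=cloud(p); c=p["color"].astype(int)
print([(round(d["score"],2),np.round(d["position"],3)) for d in viewer.boxes_of("cassette_a_mid",p)])
X,Y,Z=W[...,0],W[...,1],W[...,2]
m=(X>.4)&(X<.62)&(Y<-.14)&(Y>-.345)&(Z>.078)&(Z<.135)&(c.min(-1)>100)
print("pan",m.sum(),cv2.minAreaRect((W[m][:,:2]*1000).astype(np.float32)))
q=W[m];A=np.c_[q[:,:2],np.ones(len(q))];i=abs(q[:,0]-.505)<.04;print(np.linalg.lstsq(A[i],q[i,2],rcond=None)[0])
m=(X>.4)&(X<.62)&(Y<-.36)&(Y>-.5)&(Z>.028)&(Z<.042)
q=W[m];print("tray far part x",np.percentile(q[:,0],[1,99]),"y",q[:,1].min())
for y0 in(-.38,-.41,-.44):
    k=q[abs(q[:,1]-y0)<.008];print(y0,np.sort(k[:,0])[[0,2,-3,-1]])
E
```

```text
time_s: 18.53
tcp_pos: [0.4946, -0.1536, 0.1346]
eef_rot: [0.636, 0.718, -0.187, 0.213]
force: [0.9, -0.5, -1.8]
grip_width: 0.0189
grasp_force: 69.4
time_s: 18.7
tcp_pos: [0.4914, -0.1548, 0.1351]
eef_rot: [0.636, 0.718, -0.188, 0.212]
force: [-0.1, 0.0, -1.6]
grip_width: 0.019
grasp_force: 69.4
tip [ 0.5123 -0.3268  0.1099] [-83.1479  -0.9461  -7.9382] [-0.08 -0.01  1.77 -0.59  1.3  -0.06]
[(0.5, array([ 0.482, -0.296,  0.111]))]
pan 2525 ((502.085693359375, -253.0834197998047), (132.08840942382812, 156.29624938964844), 7.002604961395264)
[ 0.0249 -0.1442  0.054 ]
tray far part x [0.4282 0.6016] y -0.4721167551566806
-0.38 [0.4283 0.4285 0.5939 0.5939]
-0.41 [0.4316 0.4321 0.5977 0.5979]
-0.44 [0.4358 0.4361 0.6016 0.6017]
```

```bash
python3 - <<'E'
from h import *
s=env.state();p0=np.array(s["tcp_pos"]);r0=R.from_quat(s["eef_rot"])
for k,(pi,z) in enumerate([(-4,.095),(2,.08),(8,.066),(14,.052),(20,.038),(26,.027),(32,.024),(38,.024),(44,.024),(50,.024),(54,.024)]):
    f=min(1,(k+1)/4); goto(np.round(np.array([.5123,-.3268,0])*(1-f)+np.array([.5055,-.335,0])*f+[0,0,z],4),-83,pi,p0,r0)
E
```

```text
tip [ 0.5106 -0.3288  0.095 ] yaw -83.0 -> [-1.2 -1.9  4.8] [-0.0007  0.0704 -0.0021] tcp [ 0.49  -0.159  0.132]
tip [ 0.5089 -0.3309  0.08  ] yaw -83.0 -> [-8.3 -3.8  6.2] [-0.0006  0.1751 -0.0021] tcp [ 0.489 -0.166  0.135]
tip [ 0.5072 -0.333   0.066 ] yaw -83.0 -> [-17.2  -5.7   8.3] [-0.0005  0.2798 -0.0022] tcp [ 0.488 -0.175  0.138]
tip [ 0.5055 -0.335   0.052 ] yaw -83.0 -> [-26.9  -7.6  11.9] [-0.0004  0.3845 -0.0022] tcp [ 0.487 -0.185  0.14 ]
tip [ 0.5055 -0.335   0.038 ] yaw -83.0 -> [-36.1  -7.6  16.3] [-3.000e-04  4.892e-01 -2.200e-03] tcp [ 0.488 -0.195  0.142]
tip [ 0.5055 -0.335   0.027 ] yaw -83.0 -> [-47.6  -7.6  19.9] [-1.00e-04  5.94e-01 -2.20e-03] tcp [ 0.49  -0.206  0.145]
tip [ 0.5055 -0.335   0.024 ] yaw -83.0 -> [-63.9  -7.5  18.7] [-0.      0.6987 -0.0023] tcp [ 0.491 -0.219  0.155]
tip [ 0.5055 -0.335   0.024 ] yaw -83.0 -> [-82.1  -7.5  16.9] [ 1.000e-04  8.034e-01 -2.300e-03] tcp [ 0.493 -0.233  0.166]
tip [ 0.5055 -0.335   0.024 ] yaw -83.0 -> [-100.4   -7.5   17. ] [ 2.000e-04  9.081e-01 -2.300e-03] tcp [ 0.495 -0.249  0.176]
tip [ 0.5055 -0.335   0.024 ] yaw -83.0 -> [-118.6   -7.4   19. ] [ 3.0000e-04  1.0128e+00 -2.3000e-03] tcp [ 0.497 -0.265  0.184]
tip [ 0.5055 -0.335   0.024 ] yaw -83.0 -> [-130.6   -7.4   21.4] [ 4.0000e-04  1.0827e+00 -2.3000e-03] tcp [ 0.498 -0.276  0.189]
```

```bash
python3 -m jog '[{"x":-0.5,"y":-1,"z":2.4,"ax":0,"ay":0.03,"az":-0.001},{"x":-1.2,"y":-1.9,"z":4.8,"ax":0,"ay":0.07,"az":-0.002},{"x":-4.5,"y":-2.9,"z":5.5,"ax":0,"ay":0.122,"az":-0.002},{"x":-8.3,"y":-3.8,"z":6.2,"ax":0,"ay":0.175,"az":-0.002},{"x":-12.6,"y":-4.8,"z":7.2,"ax":0,"ay":0.227,"az":-0.002},{"x":-17.2,"y":-5.7,"z":8.3,"ax":0,"ay":0.28,"az":-0.002},{"x":-22,"y":-6.7,"z":10,"ax":0,"ay":0.332,"az":-0.002},{"x":-26.9,"y":-7.6,"z":11.9,"ax":0,"ay":0.385,"az":-0.002},{"x":-31.5,"y":-7.6,"z":14.1,"ax":0,"ay":0.437,"az":-0.002},{"x":-36.1,"y":-7.6,"z":16.3,"ax":0,"ay":0.489,"az":-0.002},{"x":-47.6,"y":-7.6,"z":19.9,"ax":0,"ay":0.594,"az":-0.002},{"x":-63.9,"y":-7.5,"z":18.7,"ax":0,"ay":0.699,"az":-0.002},{"x":-82.1,"y":-7.5,"z":16.9,"ax":0,"ay":0.803,"az":-0.002},{"x":-100.4,"y":-7.5,"z":17,"ax":0,"ay":0.908,"az":-0.002},{"x":-118.6,"y":-7.4,"z":19,"ax":0,"ay":1.013,"az":-0.002},{"x":-130.6,"y":-7.4,"z":21.4,"ax":0,"ay":1.083,"az":-0.002},{"x":-130.6,"y":-7.4,"z":21.4,"ax":0,"ay":1.083,"az":-0.002},{"x":-130.6,"y":-7.4,"z":21.4,"ax":0,"ay":1.083,"az":-0.002},{"x":-130.6,"y":-7.4,"z":21.4,"ax":0,"ay":1.083,"az":-0.002},{"x":-130.6,"y":-7.4,"z":21.4,"ax":0,"ay":1.083,"az":-0.002}]'
python3 - <<'E'
from h import *
np.set_printoptions(precision=4,suppress=True)
g,S,t=scoop_of(); print("tip",t,S.as_matrix().round(2)[:,0],np.round(env.state()["joint_positions"],2))
o=np.zeros((600,800,3),np.uint8)
p=viewer.snapshot("top"); o[:500,:400]=cv2.resize(p["color"][165:265,335:415,::-1],None,fx=5,fy=5,interpolation=cv2.INTER_CUBIC)
p=viewer.snapshot("scene"); o[:400,400:]=cv2.resize(p["color"][80:180,170:270,::-1],None,fx=4,fy=4,interpolation=cv2.INTER_CUBIC)
cv2.imwrite("pics/dump.png",o)
print([(round(d["score"],2),np.round(d["position"],3)) for d in viewer.boxes_of("cassette_a_mid",p)])
E
```

```text
time_s: 20.47
tcp_pos: [0.499, -0.2751, 0.1896]
eef_rot: [0.641, 0.726, 0.166, -0.187]
force: [-0.6, 0.3, -1.7]
grip_width: 0.0193
grasp_force: 69.4
tip [ 0.5064 -0.3341  0.0249] [ 0.07 -0.58 -0.81] [-0.78  0.39  1.17  0.33  1.97 -0.83]
[]
```

View pics/dump.png

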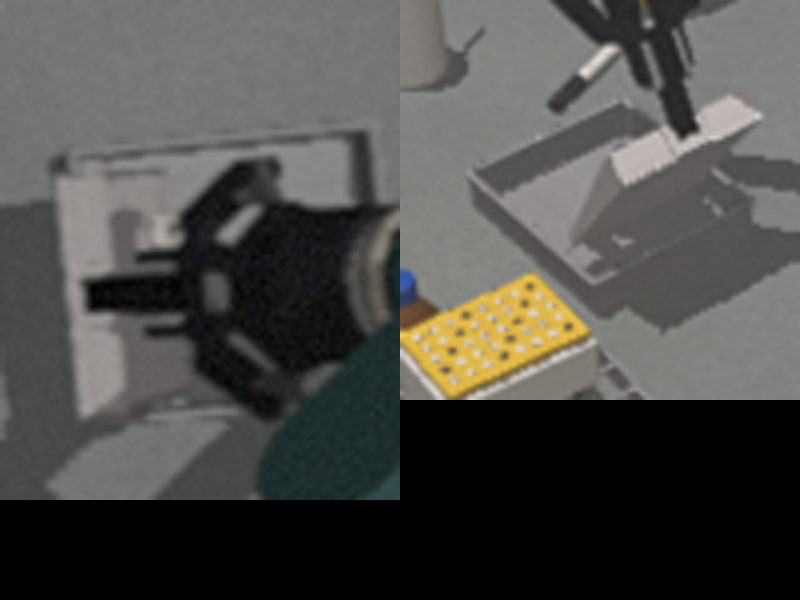

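```bash
python3 -m jog '[{"x":2,"y":0,"z":-3.5,"ax":0,"ay":0,"az":0},{"x":5,"y":0,"z":-9,"ax":0,"ay":0,"az":0},{"x":9,"y":0,"z":-16,"ax":0,"ay":0,"az":0},{"x":14,"y":0,"z":-25,"ax":0,"ay":0,"az":0},{"x":20,"y":0,"z":-36,"ax":0,"ay":0,"az":0},{"x":27,"y":0,"z":-49,"ax":0,"ay":0,"az":0},{"x":34,"y":0,"z":-61,"ax":0,"ay":0,"az":0},{"x":38.8,"y":0,"z":-70,"ax":0,"ay":0,"az":0},{"x":38.8,"y":0,"z":-70,"ax":0,"ay":0,"az":0}]'
python3 - <<'E'
from h import *
np.set_printoptions(precision=4,suppress=True)
g,S,t=scoop_of(); print("tip",t)
for n in("top","scene"):
    p=viewer.snapshot(n);W=cloud(p);c=p["color"].astype(int)
    print(n,[(round(d["score"],2),np.round(d["position"],3)) for d in viewer.boxes_of("cassette_a_mid",p)],[(round(d["score"],2),np.round(d["position"],3)) for d in viewer.boxes_of("tray_in",p)])
    m=(W[...,2]>.0)&(W[...,2]<.03)&(abs(W[...,0]-.51)<.07)&(abs(W[...,1]+.37)<.08)&(c.min(-1)>150)
    k,lab,st,ce=cv2.connectedComponentsWithStats(m.astype(np.uint8))
    for i in range(1,k):
        if st[i,4]>5: print(st[i,4],W[lab==i].mean(0))
t0=goto([.50,-.30,.11],-83,0)
E
```

```text
time_s: 21.37
tcp_pos: [0.4999, -0.2768, 0.2727]
eef_rot: [0.641, 0.726, 0.166, -0.184]
force: [-0.2, 0.4, -0.8]
grip_width: 0.019
grasp_force: 69.4
tip [ 0.5079 -0.3362  0.1082]
top [] [(0.84, array([ 0.561, -0.367,  0.002]))]
scene [(0.54, array([ 0.488, -0.331,  0.007]))] [(0.58, array([ 0.517, -0.372,  0.004]))]
29 [ 0.533  -0.3322  0.0106]
tip [0.5, -0.3, 0.11] yaw -83.0 -> [ 73.1  -1.7 164.9] [-0.0016 -0.9441 -0.0003] tcp [ 0.48  -0.133  0.159]
```

```bash
python3 -m jog '[{"x":9,"y":0,"z":12,"ax":0,"ay":-0.118,"az":0},{"x":18,"y":0,"z":28,"ax":0,"ay":-0.236,"az":0},{"x":28,"y":0,"z":46,"ax":0,"ay":-0.354,"az":0},{"x":38,"y":-0.5,"z":66,"ax":0,"ay":-0.472,"az":0},{"x":48,"y":-1,"z":88,"ax":0,"ay":-0.59,"az":0},{"x":57,"y":-1,"z":112,"ax":0,"ay":-0.708,"az":0},{"x":66,"y":-1.5,"z":138,"ax":-0.001,"ay":-0.826,"az":0},{"x":73,"y":-1.7,"z":165,"ax":-0.001,"ay":-0.944,"az":0},{"x":73,"y":-1.7,"z":165,"ax":-0.001,"ay":-0.944,"az":0},{"x":73,"y":-1.7,"z":165,"ax":-0.001,"ay":-0.944,"az":0}]'
python3 - <<'E'
from h import *
g,S,t=scoop_of(); print("tip",t,S.as_matrix()[:,0],np.round(env.state()["joint_positions"],2))
t1,T=goto([.49,-.05,.12],-40,0)
goto([.60,.30,.08],0,0,t1,T)
E
```

```text
time_s: 22.5
tcp_pos: [0.4769, -0.1291, 0.1547]
eef_rot: [0.644, 0.734, -0.145, 0.159]
force: [0.1, -0.1, -1.7]
grip_width: 0.0188
grasp_force: 69.4
tip [ 0.49807106 -0.2957292   0.10523327] [ 0.12882151 -0.99166415 -0.00269004] [-0.11 -0.06  1.74 -0.43  1.39 -0.18]
tip [0.49, -0.05, 0.12] yaw -40.0 -> [176.3 -90.7 -96.5] [-0.3209 -0.0058 -0.6707] tcp [0.361 0.058 0.169]
tip [0.6, 0.3, 0.08] yaw 0.0 -> [108.8 230.8  -6.6] [-0.295   0.     -0.6327] tcp [0.432 0.3   0.129]
```

```bash
python3 -m jog '[{"x":15,"y":-8,"z":-12,"ax":-0.03,"ay":0,"az":-0.07},{"x":35,"y":-18,"z":-22,"ax":-0.065,"ay":-0.001,"az":-0.135},{"x":55,"y":-28,"z":-33,"ax":-0.1,"ay":-0.002,"az":-0.21},{"x":75,"y":-38,"z":-43,"ax":-0.135,"ay":-0.003,"az":-0.285},{"x":95,"y":-49,"z":-54,"ax":-0.17,"ay":-0.003,"az":-0.36},{"x":115,"y":-59,"z":-64,"ax":-0.21,"ay":-0.004,"az":-0.435},{"x":135,"y":-69,"z":-75,"ax":-0.245,"ay":-0.005,"az":-0.51},{"x":155,"y":-80,"z":-85,"ax":-0.28,"ay":-0.005,"az":-0.59},{"x":170,"y":-88,"z":-93,"ax":-0.31,"ay":-0.006,"az":-0.65},{"x":176,"y":-91,"z":-96.5,"ax":-0.321,"ay":-0.006,"az":-0.671},{"x":176,"y":-91,"z":-96.5,"ax":-0.321,"ay":-0.006,"az":-0.671}]' && python3 -m jog '[{"x":8,"y":18,"z":-0.5,"ax":-0.023,"ay":0,"az":-0.05},{"x":19,"y":40,"z":-1.2,"ax":-0.052,"ay":0,"az":-0.11},{"x":31,"y":65,"z":-2,"ax":-0.083,"ay":0,"az":-0.18},{"x":43,"y":90,"z":-2.6,"ax":-0.115,"ay":0,"az":-0.25},{"x":54,"y":115,"z":-3.3,"ax":-0.147,"ay":0,"az":-0.315},{"x":66,"y":140,"z":-4,"ax":-0.18,"ay":0,"az":-0.385},{"x":78,"y":165,"z":-4.7,"ax":-0.21,"ay":0,"az":-0.45},{"x":90,"y":190,"z":-5.4,"ax":-0.243,"ay":0,"az":-0.52},{"x":100,"y":212,"z":-6,"ax":-0.27,"ay":0,"az":-0.58},{"x":107,"y":226,"z":-6.5,"ax":-0.29,"ay":0,"az":-0.62},{"x":109,"y":231,"z":-6.6,"ax":-0.295,"ay":0,"az":-0.633},{"x":109,"y":231,"z":-6.6,"ax":-0.295,"ay":0,"az":-0.633},{"x":109,"y":231,"z":-6.6,"ax":-0.295,"ay":0,"az":-0.633}]'
python3 - <<'E'
from h import *
np.set_printoptions(precision=4,suppress=True)
g,S,t=scoop_of(); print("tip",t,S.as_matrix()[:,0],np.round(env.state()["joint_positions"],2))
p=viewer.snapshot("top"); W=cloud(p); c=p["color"].astype(int)
m=(p["z_map"]>0)&(abs(W[...,0]-.525)<.06)&(abs(W[...,1]-.3)<.045)&(c.min(-1)>110)&(W[...,2]>.02)&(W[...,2]<.12)
q=W[m];co=np.linalg.lstsq(np.c_[q[:,:2],np.ones(len(q))],q[:,2],rcond=None)[0];print(len(q),co,"rear",co@[.45,.3,1],"tip",co@[.6,.3,1])
m=(W[...,2]>.0)&(W[...,2]<.03)&(abs(W[...,0]-.51)<.074)&(abs(W[...,1]+.37)<.085)&(c.min(-1)>140)
k,lab,st,ce=cv2.connectedComponentsWithStats(m.astype(np.uint8))
for i in range(1,k):
    if st[i,4]>15: print("cass",st[i,4],W[lab==i].mean(0))
goto([.60,.30,.01],0,-1.5);goto([.60,.30,.003],0,-1.5)
E
```

```text
time_s: 23.42
tcp_pos: [0.3656, 0.0542, 0.1741]
eef_rot: [0.338, 0.915, -0.073, 0.209]
force: [0.5, 0.0, -2.0]
grip_width: 0.0192
grasp_force: 69.4
time_s: 24.5
tcp_pos: [0.4389, 0.2945, 0.1322]
eef_rot: [0.004, 0.975, -0.003, 0.221]
force: [0.7, 0.2, -1.6]
grip_width: 0.0189
grasp_force: 69.4
tip [0.6074 0.2926 0.0848] [ 0.9999 -0.0098  0.0097] [ 0.65 -0.14  1.86 -0.31  1.09 -0.82]
1318 [ 0.0099 -0.0017  0.0806] rear 0.08450345326347063 tip 0.08598853216551053
cass 123 [ 0.5319 -0.3136  0.0105]
cass 124 [ 0.4813 -0.3205  0.0107]
tip [0.6, 0.3, 0.01] yaw 0.0 -> [40.8  5.7 66.6] [-0.0081 -0.0162 -0.0066] tcp [0.431 0.3   0.055]
tip [0.6, 0.3, 0.003] yaw 0.0 -> [43.8  5.8 73. ] [-0.0081 -0.0162 -0.0066] tcp [0.431 0.3   0.048]
```

```bash
python3 - <<'E'
from h import *
goto([.60,.30,.01],0,0);goto([.60,.30,.003],0,0);goto([.60,.30,.0],0,0)
E
```

```text
tip [0.6, 0.3, 0.01] yaw 0.0 -> [37.8  5.7 63.2] [-0.008   0.01   -0.0067] tcp [0.432 0.3   0.059]
tip [0.6, 0.3, 0.003] yaw 0.0 -> [40.8  5.8 69.5] [-0.008   0.01   -0.0067] tcp [0.432 0.3   0.052]
tip [0.6, 0.3, 0.0] yaw 0.0 -> [42.1  5.8 72.2] [-0.008   0.01   -0.0067] tcp [0.432 0.3   0.049]
```

```bash
python3 -m jog '[{"x":10,"y":2,"z":16,"ax":-0.003,"ay":0.005,"az":-0.003},{"x":22,"y":4,"z":36,"ax":-0.006,"ay":0.01,"az":-0.006},{"x":32,"y":5.7,"z":53,"ax":-0.008,"ay":0.01,"az":-0.007},{"x":37,"y":5.7,"z":62,"ax":-0.008,"ay":0.01,"az":-0.007},{"x":39.5,"y":5.8,"z":67,"ax":-0.008,"ay":0.01,"az":-0.007},{"x":40.8,"y":5.8,"z":69.5,"ax":-0.008,"ay":0.01,"az":-0.007},{"x":40.8,"y":5.8,"z":69.5,"ax":-0.008,"ay":0.01,"az":-0.007},{"x":40.8,"y":5.8,"z":69.5,"ax":-0.008,"ay":0.01,"az":-0.007}]'
python3 - <<'E'
from h import *
np.set_printoptions(precision=4,suppress=True)
g,S,t=scoop_of(); print("tip",t,S.as_matrix()[:,0])
goto([.60,.30,.0],0,0)
E
```

```text
time_s: 25.22
tcp_pos: [0.4322, 0.3017, 0.0535]
eef_rot: [-0.001, 0.976, 0.001, 0.218]
force: [0.1, 0.4, -1.5]
grip_width: 0.0183
grasp_force: 69.4
tip [0.6005 0.3023 0.0049] [1.     0.0029 0.0025]
tip [0.6, 0.3, 0.0] yaw 0.0 -> [ 2.2 -1.8  3.9] [0.0031 0.0025 0.0017] tcp [0.432 0.3   0.049]
```

```bash
python3 -m jog '[{"x":0.8,"y":0,"z":1.6,"ax":0,"ay":0.002,"az":0},{"x":1.6,"y":0,"z":3,"ax":0,"ay":0.002,"az":0},{"x":1.6,"y":0,"z":3,"ax":0,"ay":0.002,"az":0},{"x":1.6,"y":0,"z":3,"ax":0,"ay":0.002,"az":0}]'
python3 - <<'E'
from h import *
np.set_printoptions(precision=4,suppress=True)
g,S,t=scoop_of(); print("tip",t,S.as_matrix()[:,0])
E
```

```text
time_s: 25.55
tcp_pos: [0.4319, 0.3019, 0.0497]
eef_rot: [-0.002, 0.976, 0.001, 0.217]
force: [0.3, 0.2, -0.3]
grip_width: 0.0192
grasp_force: 69.6
tip [0.6    0.3026 0.0007] [1.     0.0036 0.0003]
```

```bash
python3 -m jog '[{"x":0,"y":0,"z":0.3,"ax":0,"ay":0,"az":0},{"x":0,"y":0,"z":0.3,"ax":0,"ay":0,"az":0},{"x":0,"y":0,"z":0.3,"ax":0,"ay":0,"az":0},{"x":0,"y":0,"z":0.3,"ax":0,"ay":0,"az":0},{"x":0,"y":0,"z":0.3,"ax":0,"ay":0,"az":0},{"x":0,"y":0,"z":0.3,"ax":0,"ay":0,"az":0},{"x":0,"y":0,"z":0.3,"ax":0,"ay":0,"az":0}]' 80 && python3 -m jog '[{"x":0,"y":0,"z":-8,"ax":0,"ay":0,"az":0},{"x":0,"y":0,"z":-25,"ax":0,"ay":0,"az":0},{"x":0,"y":0,"z":-50,"ax":0,"ay":0,"az":0},{"x":0,"y":0,"z":-80,"ax":0,"ay":0,"az":0},{"x":0,"y":0,"z":-110,"ax":0,"ay":0,"az":0},{"x":0,"y":0,"z":-140,"ax":0,"ay":0,"az":0},{"x":0,"y":0,"z":-150,"ax":0,"ay":0,"az":0},{"x":0,"y":0,"z":-150,"ax":0,"ay":0,"az":0}]'
python3 - <<'E'
from h import *
np.set_printoptions(precision=4,suppress=True)
p=viewer.snapshot("top"); W=cloud(p); c=p["color"].astype(int)
m=(p["z_map"]>0)&(abs(W[...,0]-.525)<.06)&(abs(W[...,1]-.3)<.045)&(c.min(-1)>110)&(W[...,2]<.04)
q=W[m];co=np.linalg.lstsq(np.c_[q[:,:2],np.ones(len(q))],q[:,2],rcond=None)[0];print(len(q),co,"rear",co@[.45,.3,1],"tip",co@[.6,.3,1])
cv2.imwrite("pics/final.png",cv2.resize(p["color"][100:270,100:430,::-1],(800,412),interpolation=cv2.INTER_CUBIC))
E
```

```text
time_s: 26.13
tcp_pos: [0.4313, 0.3013, 0.0484]
eef_rot: [-0.001, 0.976, 0.001, 0.216]
force: [0.0, -0.0, 0.3]
grip_width: 0.0685
grasp_force: 0.0
time_s: 26.8
tcp_pos: [0.3687, 0.3025, 0.1889]
eef_rot: [-0.002, 0.976, 0.004, 0.219]
force: [0.0, 0.0, 0.5]
grip_width: 0.0682
grasp_force: 0.0
1174 [-0.0005 -0.0028  0.0031] rear 0.002002379554814715 tip 0.0019287571863636777
```

View pics/final.png

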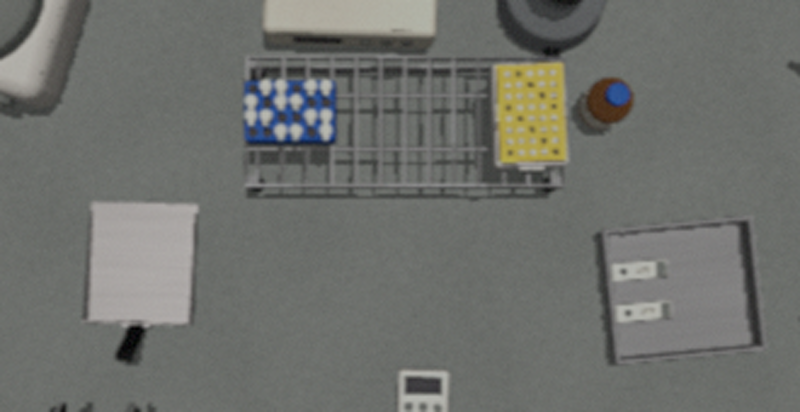

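The final picture shows both cassettes flat in the tray at (638,271) and (640,312). The scoop lies flat on the bench at (142,265), released, and everything else is undisturbed.

```bash
python3 -c "
from bench import env
print(env.hand_in())"
```

```text
the job is handed in; nothing more can be done
None
```

Both cassettes are in the discard tray, the scoop lies flat on the open bench with the gripper clear of it, nothing else looks moved in the last top picture, and the job is handed in at about 27 s.

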